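# Release and push out a latched filter slide with a pin tool

## Robot

A 6-joint arm with a two-finger parallel gripper is mounted at the origin on the work surface. World frame = base frame: x ahead of the robot, y to its left, z up, the work surface at z = 0. Lengths are in mm, angles in degrees, forces in N, time in s.
With the tool pointing down it reaches from about 300 to 850 mm from the base axis. Payload 4.2 kg.
Tool frame: the origin (TCP) lies midway between the tips of the shut fingers; the grasp point (between the pads) lies 19 mm behind it; z points along the fingers, x is the direction in which the jaws open and shut, and the axes are right-handed (so a half turn about z gives the same grasp; the last joint's range is limited). The gripper opens to 91 mm and grips with 3 to 60 N. Pads are 32 mm wide; open, the fingers measure 118 mm over their backs; the gripper's body (76 mm by 178 mm) begins 60 mm behind the grasp point.
Start: joints at [-70.989, 18.312, 89.639, -0, 72.044, -1.146], TCP at [198.142, -539.799, 213.976] pointing down, gripper open.
Joint ranges: [-177.97, 177.97], [-48.28, 115.42], [12.27, 149.76], [-77.06, 257.06], [2.81, 150.46], [-146.56, 146.56]. Speed limits (degrees/s): [147.25, 147.25, 180, 180, 180, 180].

## Interface

Orientations are given as [roll, pitch, yaw] about the fixed x, y, z axes, in that order (R = Rz(yaw) Ry(pitch) Rx(roll)).
In Python, from workcell import monitor, vision, job, models gives the robot as it stands.
- The arm moves only by the shell command python3 -m creep 'ROWS' [FORCE]. ROWS is text: rows parted by semicolons, each of 7 numbers parted by spaces: the shift along the world's x, y, z in cm, then the turn, a rotation vector about the world's x, y, z in rad, then the gripper's target within -1 to 1 (shut at 1, half-way at 0, fully open at -1). In form: tx ty tz ax ay az hand; .... A call has 1 to 12 rows; each row shifts and turns the pose as measured when the row begins; what a row does not reach is not made up. A row lasts 1/12 s, in which the tool goes at most 41.7 mm and 7.16 degrees, less where a joint would pass 70% of its speed; a pose out of reach is approached as far as the arm can. A call is refused whole if a number of a shift passes 4.17 or a number of a turn 0.125, either way. A call with a gripper value outside its range is refused whole. The fingers move at their own pace and stop on an object; FORCE is the grip in N (left out, the last holds). Time passes only in rows, so rows that do not move let the fingers close. It gives the time, the measured TCP pose, the force and the opening at its end, in the units of the state.
- monitor.state(): the state, without advancing time (a new reading comes with each control period).
- vision.grab_frame(name): name is "side" or "top" or "wrist"; returns a dict with "img" (480x640x3 uint8, red, green, blue), "mtx" (3x3 intrinsics, pixels), "view" (4x4, takes a point from world to camera coordinates). Camera axes: x right, y down, z forward; pixel columns grow to the right and rows downward; lengths in mm; the calibration is good to about 2 mm. A picture is of the moment at which its call begins. There is no depth.
- job.job_done(): hands the job in, once; it reports no verdict.
Trained networks look in the newest picture that a camera, given by its name, has taken for a name from the list of things; names that differ only in an ending like _2 or _b are one class to them, and where a whole thing is asked for, a point or a joint stands for the part that bears it (a point fixed in the world has none). Each returns a list of dicts, best first, with "confidence" (0 to 1); they miss things now and then, are a little off and sometimes report something else, mostly with a low value. They report only what shows in the picture. A call takes as long as a camera call. They do not tell look-alikes from the thing itself.
- models.search_frame(camera, query): "rect" ([left, top, right, bottom] in pixels, round what is visible of it).
- models.mark_of(camera, query): "at" ([column, row] in pixels: a listed point, or the origin of a listed thing).
The state is a dict: "time_s": time; "qpos": joint angles; "qvel": joint speeds; "effort": joint torques, N m; "ee_pos": TCP position; "ee_rot": TCP orientation; "force": force on the tool from outside, world axes, zero at the start; "torque": the same for the moment, N m; "gripper_width": finger opening in mm.
Only numpy, scipy, OpenCV 4.12 (cv2) and the standard library are available. Lean on these libraries where they do the work, as an engineer would, in place of code of your own. Each camera call takes 0.05 s, during which the arm holds its last target.

## Task

Take the slim pin tool out of the tool stand and push its pin down the square well in the top of the filter slide to press the sunken release button; keep the button held down with the pin while you push the slide out of its unit until it comes to its stop, and only then lift the pin out of the well and put the pin tool back in its stand, fully seated. Be gentle: never press or shove the unit hard (20 N is too much), touch it with the tool only, and leave everything else on the bench where it is.

Things in the scene. Friction and masses are not known exactly. Their poses are not given: they have to be found in the camera images.
- filter_unit: Black filter unit bolted to the bench, 114 x 66 mm and 48 mm high, lying flat, with a small tower (82 mm high, two short aluminium lens tubes out to its sides) over its rear end. Origin: on the bench, 5 mm in front of the middle of its length. Its x axis is the level direction in which the slide comes out (away from the tower), y to the left of that, z up; the tower covers x = -64 to -24 mm. It never moves.
- unit_way_out (a point): Point on the unit in the middle of its open front end, 47 mm above the bench, at unit x = +50 mm, y = 0; it never moves. When the slide is home its front face is flush with this point.
- slide (a joint): How far the aluminium filter slide (bar 106 x 30 mm, top face 47 mm above the bench, between the two black side walls of the unit, carrying an upright round amber filter inside the tower) stands out along the unit's x, in m: 0 home, 0.036 against its outer stop. It needs about 3 N to slide once released, and stays where left. While the button is not pressed a catch blocks it after 1 mm; if the button is let up on the way, a second catch blocks it again at about 16 mm.
- well (a point): Centre of the mouth of the square well (12 x 12 mm, sides along the unit's x and y, straight down) in the slide's top face, 47 mm above the bench, at unit x = +15 mm, y = 0 when the slide is home; it moves with the slide. The sprung release button fills the well's bottom.
- pin_tool: The slim pin tool: square bright aluminium handle 14 x 14 mm and 68 mm tall (two dark rings near its top), on a 20 x 20 x 4 mm flange, with a straight steel pin 5 mm across and 36 mm long below; 60 g. Origin: centre of the flange's underside, which rests on the stand's top. z up along the handle (handle from z = 4 to 72 mm), x and y square to the handle's flat sides.
- pin_tip (a point): Lower end of the pin, 36 mm below the tool's origin.
- stand: Fixed aluminium tool stand, block 50 (x) x 110 (y) x 46 mm high with two holes, 9 mm across and 42 mm deep, in its top. Origin: centre of its underside. One hole holds the pin tool, the other the driver; which is which changes.
- stand_hole0 (a point): Centre of the mouth of one hole, at stand y = +28 mm, 46 mm above the bench.
- stand_hole1 (a point): Centre of the mouth of the other hole, at stand y = -28 mm.
- driver: Bystander: short stout driver in the other hole, black 20 mm square handle 44 mm tall with a round knob on top (54 mm in all above the stand). Leave alone.
- lens_mount: Bystander: small lens in a black ring on a post and round foot, 69 mm high, near the filter unit. Origin under its foot.
- mirror_mount: Bystander: mirror on a post and round foot, 86 mm high. Origin under its foot.
- camera: Bystander: blue 44 mm cube camera with a short black lens. Origin under the cube.
- lens_box: Bystander: grey flat box 60 x 60 x 24 mm. Origin at its underside.
- clamp_fork: Bystander: flat steel clamp fork, 84 mm long, 18 mm high. Origin at its underside.
- jar: Bystander: white jar, 44 mm across, 55 mm high. Origin at its underside.
- button_low (a point): A point 23 mm below the well's mouth, moving with the slide. The button's face when up lies 0 to 16 mm above this point (7 to 23 mm below the mouth): different each time and not measured, find it by feel. The button goes 6 mm straight down to a hard stop and frees the slide from 4.5 mm on. Its spring pushes back 3 N at first, 5.6 N at 4.5 mm, 6.4 N at 6 mm.
There are look-alikes about, which are no part of the job. What is shaped like the pin_tool but red is not meant.

How it is judged:
By the outcome, as a careful person would: the job done as asked, in the order asked, and still so for the second after the job is handed in, with the robot touching nothing.
It also fails if it takes over 69 s, if anything falls off the work surface, if the arm or the gripper's body presses on something with over 40 N, if the wrist force passes 120 N, or if a joint passes its speed limit or range.

## Working session

There is one attempt and no reset: what is moved stays moved. The work goes in short steps, Python scripts to look and compute and a shell command to move; the robot and the scene stay as the last step left them, time stands still between calls to the robot, and variables do not carry over. Pictures are saved under pics/ and viewed, and the job is handed in when it is done.

```bash
ls; mkdir -p pics; cat > h.py <<'E'
from workcell import monitor, vision, job, models
import cv2, numpy as np
def grab(n,f=None):
    d=vision.grab_frame(n)
    if f: cv2.imwrite('pics/'+f,d['img'][:,:,::-1])
    return d
def proj(d,p):
    v=np.array(d['view'])@np.append(p,1); q=np.array(d['mtx'])@v[:3]; return q[:2]/q[2]
def ray(d,uv):
    V=np.array(d['view']);R=V[:3,:3];t=V[:3,3]
    c=-R.T@t; r=R.T@np.linalg.inv(d['mtx'])@np.array([uv[0],uv[1],1.]); return c,r/np.linalg.norm(r)
def onz(d,uv,z):
    c,r=ray(d,uv); return c+r*(z-c[2])/r[2]
def tri(l):
    A=np.zeros((3,3));b=np.zeros(3)
    for d,uv in l:
        c,r=ray(d,uv);P=np.eye(3)-np.outer(r,r);A+=P;b+=P@c
    return np.linalg.solve(A,b)
E
python3 - <<'E'
from h import *
s=monitor.state(); print({k:np.round(v,2).tolist() for k,v in s.items()})
for n in ['top','side','wrist']:
    d=grab(n,n+'0.png'); V=np.array(d['view']); print(n,np.round(-V[:3,:3].T@V[:3,3]), d['mtx'][0][0])
    for q in ['pin_tool','filter_unit','stand','driver','well','unit_way_out','stand_hole0','stand_hole1','pin_tip']:
        print(q,[(np.round(r['at']).tolist(),round(r['confidence'],2)) for r in models.mark_of(n,q)][:4])
E
```

```text
pics
{'time_s': 0.0, 'qpos': [-70.99, 18.35, 89.71, -0.0, 72.04, -1.15], 'qvel': [-0.06, -0.09, -0.02, 0.08, -0.07, -0.0], 'effort': [0.0, -41.25, -23.2, 0.07, 0.05, -0.0], 'ee_pos': [197.97, -539.3, 213.11], 'ee_rot': [-180.0, 0.1, -69.84], 'force': [0.74, -0.68, -0.59], 'torque': [-0.03, -0.04, 0.03], 'gripper_width': 91.15}
top [ 417.   20. 1116.] 549.332188885028
pin_tool [([380.0, 213.0], 0.68)]
filter_unit [([265.0, 252.0], 0.82), ([171.0, 311.0], 0.6)]
stand [([432.0, 252.0], 0.98)]
driver [([450.0, 256.0], 0.66), ([255.0, 275.0], 0.56)]
well [([258.0, 254.0], 0.78)]
unit_way_out [([254.0, 273.0], 0.78)]
stand_hole0 [([425.0, 242.0], 0.86), ([447.0, 256.0], 0.75)]
stand_hole1 [([425.0, 242.0], 0.86), ([447.0, 256.0], 0.75)]
pin_tip []
side [ 495. -832.  767.] 616.6817968350695
pin_tool [([350.0, 284.0], 0.86)]
filter_unit [([298.0, 220.0], 0.91)]
stand [([315.0, 352.0], 0.81)]
driver [([306.0, 348.0], 0.85), ([289.0, 201.0], 0.73)]
well [([287.0, 202.0], 0.69)]
unit_way_out [([270.0, 202.0], 0.71), ([182.0, 415.0], 0.25)]
stand_hole0 [([317.0, 324.0], 0.75), ([305.0, 346.0], 0.73), ([286.0, 212.0], 0.31)]
stand_hole1 [([317.0, 324.0], 0.75), ([305.0, 346.0], 0.73), ([286.0, 212.0], 0.31)]
pin_tip [([319.0, 335.0], 0.9), ([350.0, 298.0], 0.71)]
wrist [ 271. -514.  384.] 360.26420207047636
pin_tool []
filter_unit []
stand []
driver []
well []
unit_way_out []
stand_hole0 []
stand_hole1 []
pin_tip []
```

View pics/top0.png

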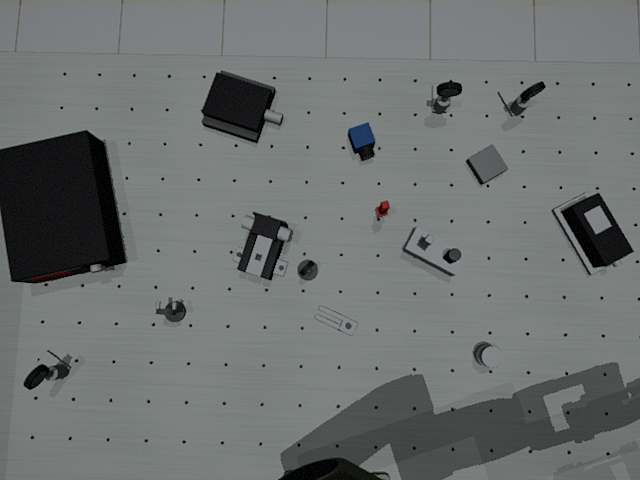

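View pics/side0.png

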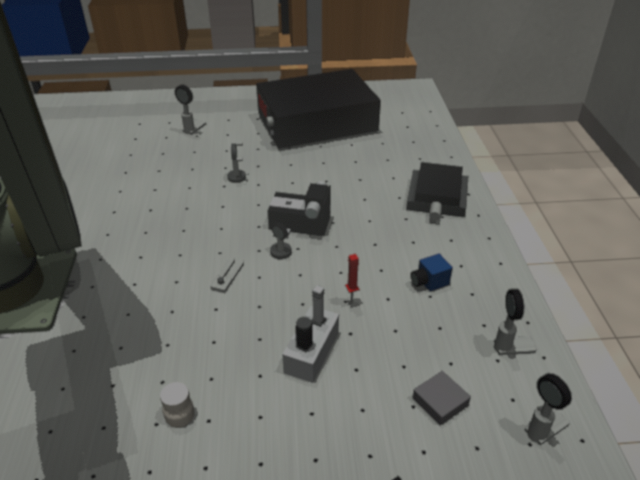

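```bash
python3 - <<'E'
import cv2
a=cv2.imread('pics/top0.png')[190:320,140:480]; cv2.imwrite('pics/topc.png',cv2.resize(a,None,fx=2.35,fy=2.35,interpolation=3))
a=cv2.imread('pics/side0.png')[170:400,220:400]; cv2.imwrite('pics/sidec.png',cv2.resize(a,None,fx=2.6,fy=2.6,interpolation=3))
E
```

```text
(no output)
```

View pics/topc.png

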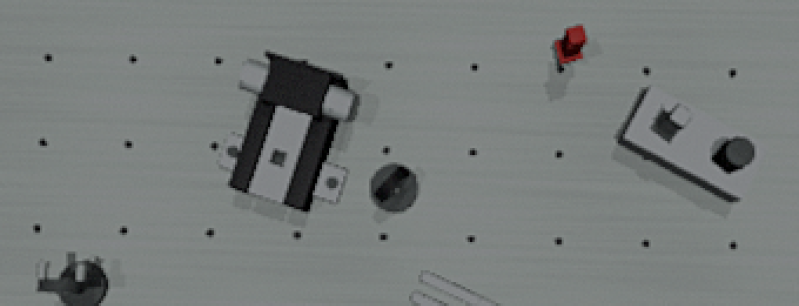

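View pics/sidec.png

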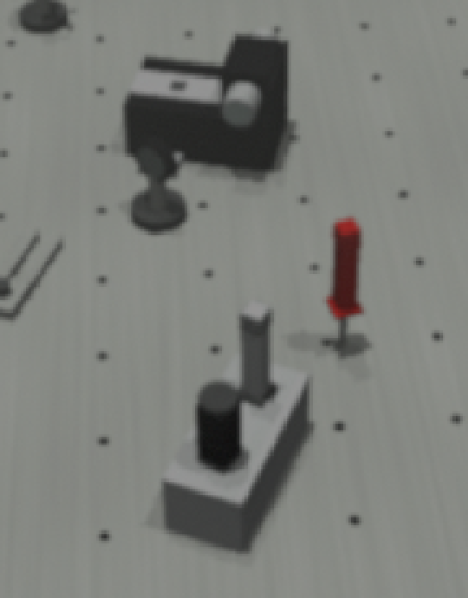

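The candidates for the pin tool are:
- The aluminium tool in the stand, at top (425,240) and side (318,305).
- The red look-alike, at top (382,210) and side (352,275), which is not meant.

The stout black tool at top (450,256) is the driver. I choose the aluminium one, and the crop confirms a slim bright square handle on a flange. The unit's tower points up and right in the top view, so the slide comes out toward the bottom left.

```bash
python3 - <<'E'
from h import *
T=grab('top');S=grab('side')
np.set_printoptions(precision=1,suppress=True)
def one(q,z,ti=0,si=0):
    t=models.mark_of('top',q);s=models.mark_of('side',q)
    print(q,'top',onz(T,t[ti]['at'],z) if len(t)>ti else None,'side',onz(S,s[si]['at'],z) if len(s)>si else None, 'tri',tri([(T,t[ti]['at']),(S,s[si]['at'])]) if len(t)>ti and len(s)>si else None)
one('well',47);one('unit_way_out',47);one('filter_unit',0);one('stand',0);one('stand_hole0',46);one('stand_hole0',46,1,1);one('lens_mount',0);one('mirror_mount',0);one('camera',0);one('clamp_fork',0)
# look at big crops
t=cv2.resize(T['img'][215:285,395:470,::-1],None,fx=8,fy=8,interpolation=2);cv2.imwrite('pics/standt.png',t)
t=cv2.resize(T['img'][205:290,225:325,::-1],None,fx=7,fy=7,interpolation=2);cv2.imwrite('pics/unitt.png',t)
E
```

```text
well top [514.9 162.1  47. ] side [517.3 163.9  47. ] tri [516.  162.   48.2]
unit_way_out top [473.2 166.3  47. ] side [475.9 170.6  47. ] tri [474.5 165.9  50.2]
filter_unit top [520.1 156.5   0. ] side [529.8 164.3   0. ] tri [524.6 156.    5.7]
stand top [ 535.9 -182.1    0. ] side [520.6 233.1   0. ] tri [ 509.7 -134.2  264.2]
stand_hole0 top [ 521.1 -205.2   46. ] side [ 545.6 -158.3   46. ] tri [ 530.1 -196.8   85.7]
stand_hole0 top None side [ 520.6 -210.8   46. ] tri None
lens_mount top [489.1  74.9   0. ] side [496.8  69.8   0. ] tri [493.1  75.3  -5.2]
mirror_mount top [401.9 331.3   0. ] side [400.6 327.8   0. ] tri [401.1 332.   -2.7]
camera top [763.4 -33.1   0. ] side [769.8 -34.4  -0. ] tri [767.2 -33.4  -1.8]
clamp_fork top [393.   10.4   0. ] side [391.  -0.   0.] tri [391.3  10.1  -9.3]
```

View pics/standt.png

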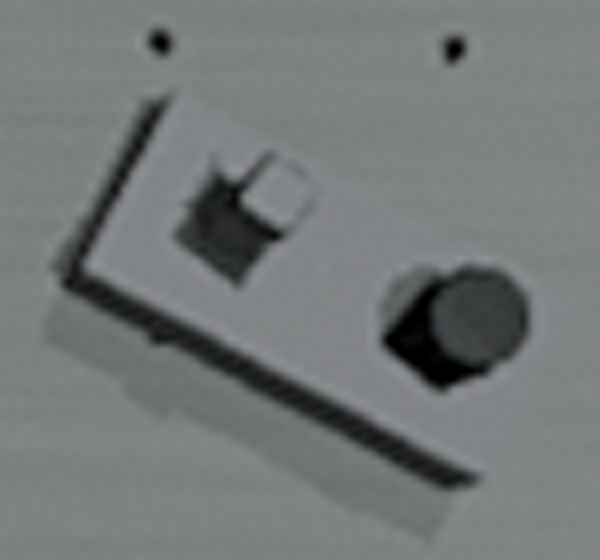

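View pics/unitt.png

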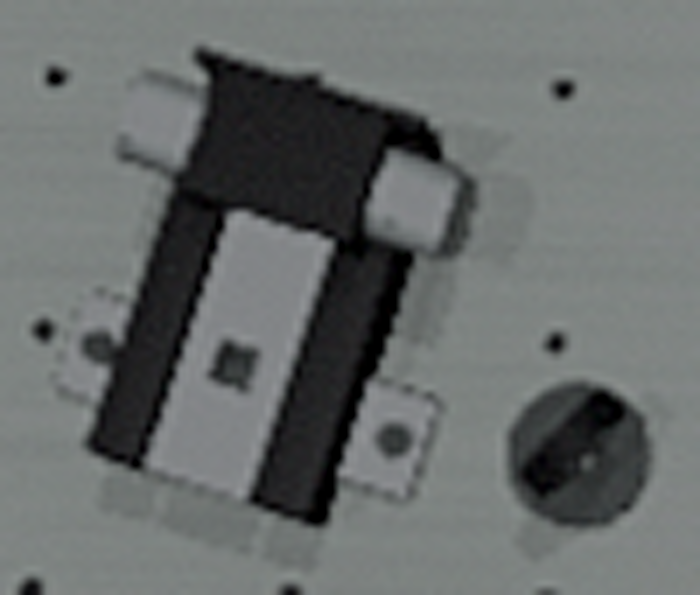

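```bash
python3 - <<'E'
from h import *
T=grab('top')
np.set_printoptions(precision=1,suppress=True)
f=lambda x,y:(395+(x+.5)/8-.5,215+(y+.5)/8-.5)
g=lambda x,y:(225+(x+.5)/7-.5,205+(y+.5)/7-.5)
st=[onz(T,f(*p),46) for p in [(175,92),(90,270),(475,475)]]
print('stand',st)
e=st[2]-st[1]; e2=st[0]-st[1]; print(np.linalg.norm(e),np.linalg.norm(e2),np.degrees(np.arctan2(e[1],e[0])),np.degrees(np.arctan2(e2[1],e2[0])))
c=(st[0]+st[2])/2;print('c',c)
u=-e/np.linalg.norm(e)
print('holes',c+28*u,c-28*u)
print('handle top z118',onz(T,f(275,195),118),'flange', onz(T,f(240,283),46))
a,b=onz(T,g(90,447),48),onz(T,g(325,522),48)
d=a-b;print('unit front',a,b,np.linalg.norm(d),np.degrees(np.arctan2(d[1],d[0])),(a+b)/2)
s1,s2=onz(T,g(145,467),47),onz(T,g(248,500),47); print(s1,s2,np.linalg.norm(s1-s2),(s1+s2)/2)
print('well',onz(T,g(235,366),47))
l1,l2=onz(T,g(228,208),47),onz(T,g(145,467),47);d=l2-l1;print('slide edge',np.degrees(np.arctan2(d[1],d[0])),np.linalg.norm(d))
l1,l2=onz(T,g(335,240),47),onz(T,g(248,500),47);d=l2-l1;print('slide edge',np.degrees(np.arctan2(d[1],d[0])),np.linalg.norm(d))
R=np.array(monitor.state()['ee_rot']);print(R)
print(np.array(T['view']))
E
```

```text
stand [array([ 580.8, -146.2,   46. ]), array([ 536.4, -125.6,   46. ]), array([ 488.4, -219.1,   46. ])]
105.07179016673314 49.00613246992995 -117.12250548710597 -24.883026754313388
c [ 534.6 -182.7   46. ]
holes [ 547.4 -157.7   46. ] [ 521.9 -207.6   46. ]
handle top z118 [ 546.5 -157.9  118. ] flange [ 534.  -162.2   46. ]
unit front [489.2 202.1  48. ] [469.9 135.8  48. ] 69.00056821822024 73.76438652743386 [479.5 168.9  48. ]
[484.  186.6  47. ] [475.5 157.6  47. ] 30.288587505178224 [479.8 172.1  47. ]
well [512.8 162.7  47. ]
slide edge 164.55361859292046 75.99303658391173
slide edge 163.61873884143276 76.48511686479702
[180.   -0.  -69.8]
[[   0.    -1.    -0.    22.1]
 [  -1.    -0.    -0.1  557.2]
 [   0.1    0.    -1.  1052.5]
 [   0.     0.     0.     1. ]]
```

```bash
python3 -m creep '2.6 2.8 0.3 0 0 0.0625 -1; 2.6 2.8 0.3 0 0 0.0625 -1; 2.6 2.8 0.3 0 0 0.0625 -1; 2.6 2.8 0.3 0 0 0.0625 -1; 2.6 2.8 0.3 0 0 0.0625 -1; 2.6 2.8 0.3 0 0 0.0625 -1; 2.6 2.8 0.3 0 0 0.0625 -1; 2.6 2.8 0.3 0 0 0.0625 -1; 2.6 2.8 0.3 0 0 0.0625 -1; 2.6 2.8 0.3 0 0 0.0625 -1; 2 2 0 0 0 0.0625 -1; 0 0 0 0 0 0 -1'
python3 - <<'E'
from h import *
np.set_printoptions(precision=2,suppress=True)
W=grab('wrist','w1.png'); s=monitor.state(); print(s['ee_pos'],s['ee_rot'],s['qpos'],s['force'])
for q in ['pin_tool','stand_hole0','stand','driver']:
    print(q,[(np.round(r['at']).tolist(),round(r['confidence'],2)) for r in models.mark_of('wrist',q)][:4])
E
```

```text
time_s: 3.65
ee_pos: [486.8, -226.6, 245.7]
ee_rot: [-180.0, -0.4, -28.9]
force: [1.0, 0.2, -0.4]
gripper_width: 91.2
[ 485.39 -227.97  245.72] [179.93  -0.36 -29.06] [-26.34  13.53  91.76  -0.09  74.35   2.75] [ 0.24 -0.48  0.2 ]
pin_tool [([335.0, 128.0], 0.86), ([354.0, 16.0], 0.74)]
stand_hole0 [([335.0, 187.0], 0.91), ([334.0, 125.0], 0.56)]
stand [([335.0, 154.0], 0.73)]
driver [([336.0, 184.0], 0.57)]
```

View pics/w1.png

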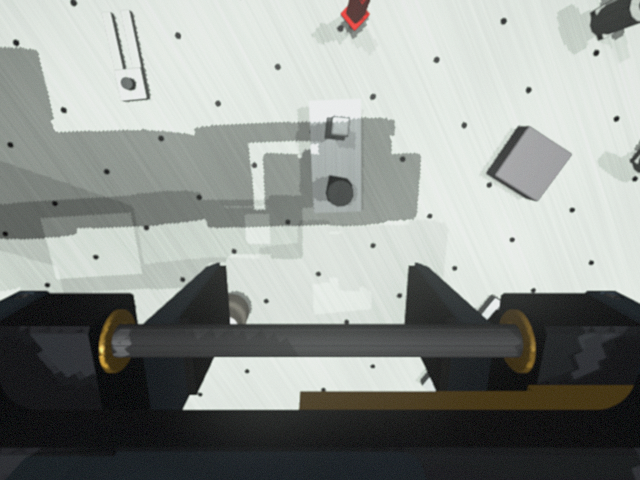

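```bash
python3 - <<'E'
from h import *
W=grab('wrist')
cv2.imwrite('pics/w1c.png',cv2.resize(W['img'][90:220,290:380,::-1],None,fx=4.5,fy=4.5,interpolation=2))
E
```

```text
(no output)
```

View pics/w1c.png

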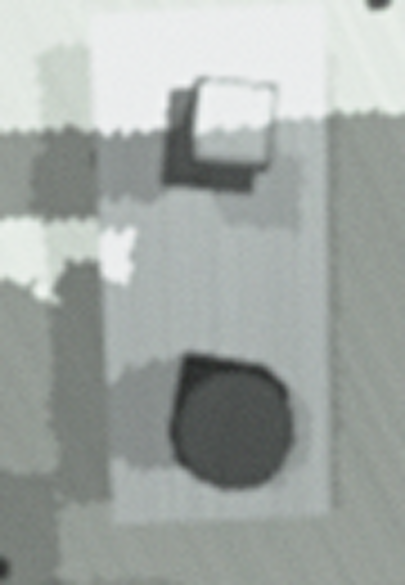

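```bash
python3 - <<'E'
from h import *
np.set_printoptions(precision=1,suppress=True)
W=grab('wrist')
f=lambda x,y:(290+(x+.5)/4.5-.5,90+(y+.5)/4.5-.5)
ang=lambda d:np.degrees(np.arctan2(d[1],d[0]))
H=[onz(W,f(*p),118) for p in [(196,77),(276,85),(270,168),(192,157)]]
print('handle',np.mean(H,0)); 
for i in range(4): d=H[(i+1)%4]-H[i]; print(np.linalg.norm(d),ang(d))
S=[onz(W,f(*p),46) for p in [(90,12),(328,4),(330,516),(114,523)]]
print('stand',np.mean(S,0))
for i in range(4): d=S[(i+1)%4]-S[i]; print(np.linalg.norm(d),ang(d))
print('driver top',onz(W,f(232,430),100))
F=[onz(W,f(*p),48) for p in [(164,184),(253,190)]]; d=F[1]-F[0];print('flange edge',np.linalg.norm(d),ang(d),F)
s=monitor.state();print(s['ee_pos'],s['ee_rot'])
V=np.array(W['view']);print(V)
E
```

```text
handle [ 547.  -160.1  118. ]
13.90192619733413 -34.76130055532928
13.69600114984026 -122.34059668692831
13.803410280079845 142.95251974120933
13.151157927582291 58.23738213190809
stand [ 534.7 -185.4   46. ]
50.46297246084681 -27.59544983347608
109.72389870569481 -117.19626684467342
49.80368914513547 152.39128018835058
109.71893862459999 63.14805058637918
driver top [ 521.4 -209.5  100. ]
flange edge 19.368877906959252 -33.10495091361025 [array([ 534., -163.,   48.]), array([ 550.2, -173.6,   48. ])]
[ 482.7 -231.2  245.6] [179.9  -0.3 -29.4]
[[   0.9   -0.5    0.  -536.5]
 [  -0.5   -0.8    0.3   -4.2]
 [  -0.1   -0.2   -1.   427.5]
 [   0.     0.     0.     1. ]]
```

```bash
python3 -c "
from h import *
s=monitor.state();print(s['time_s'],s['ee_pos'],s['ee_rot'])"
python3 -m creep '1.6 1.8 -2.2 0 0 -0.02 -0.4; 1.6 1.8 -2.2 0 0 -0.02 -0.4; 1.6 1.8 -2.2 0 0 -0.02 -0.4; 1.6 1.8 -1 0 0 -0.02 -0.4; 0 0 0 0 0 0 -0.4; 0 0 0 0 0 0 -0.4'
python3 -c "
from h import *
s=monitor.state();print(s['time_s'],s['ee_pos'],s['ee_rot'])
W=grab('wrist','w2.png')
s=monitor.state();print(s['time_s'],s['ee_pos'],s['ee_rot'],s['gripper_width'])"
```

```text
4.0 [ 482.68603781 -231.22418324  245.57120543] [179.87596867  -0.30924576 -29.44994498]
time_s: 4.5
ee_pos: [545.6, -164.6, 168.3]
ee_rot: [179.7, -0.6, -35.2]
force: [1.3, -0.9, -0.2]
gripper_width: 63.5
4.5 [ 545.56389506 -164.58317304  168.30536461] [179.73503995  -0.6094317  -35.1547166 ]
4.55 [ 545.57511635 -164.68417175  168.45151035] [179.76531749  -0.62504287 -35.18763655] 63.75523385778109
```

View pics/w2.png

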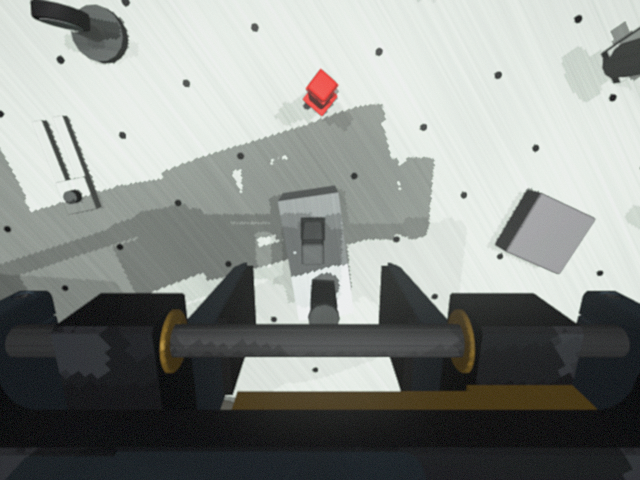

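```bash
cat >> h.py <<'E'
def crop(d,x0,x1,y0,y1,k,f):
    cv2.imwrite('pics/'+f,cv2.resize(d['img'][y0:y1,x0:x1,::-1],None,fx=k,fy=k,interpolation=2))
E
python3 - <<'E'
from h import *
np.set_printoptions(precision=1,suppress=True)
W=grab('wrist');crop(W,270,360,170,330,3.7,'w2c.png')
print(onz(W,(312,250),118)); s=monitor.state();p=np.array(s['ee_pos']);print(p,proj(W,p),[proj(W,[p[0],p[1],z]) for z in (118,50)])
E
```

```text
[ 549.3 -156.9  118. ]
[ 545.6 -165.1  169.1] [315.3 296.4] [array([314.7, 263. ]), array([314.3, 235.5])]
```

View pics/w2c.png

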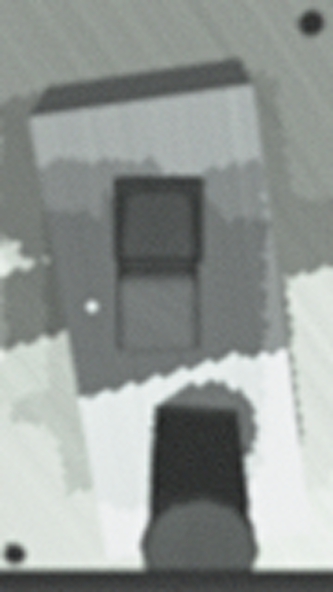

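```bash
python3 -m creep '0.16 0.58 -2 0 0 0 -0.4; 0 0 -1.2 0 0 0 -0.4; 0 0 0 0 0 0 -0.4; 0 0 0 0 0 0 -0.4; 0 0 0 0 0 0 -0.4'
python3 - <<'E'
from h import *
np.set_printoptions(precision=1,suppress=True)
W=grab('wrist');crop(W,230,400,150,330,3.2,'w3c.png')
s=monitor.state();p=np.array(s['ee_pos']);print(p,s['ee_rot'],s['force'],[proj(W,[p[0],p[1],z]) for z in (118,50)])
E
```

```text
time_s: 5.02
ee_pos: [547.0, -165.1, 141.7]
ee_rot: [179.9, -1.2, -35.6]
force: [-0.4, -0.4, 0.6]
gripper_width: 63.9
[ 547.2 -165.2  142. ] [179.9  -1.3 -35.6] [-0.3 -0.1 -0.3] [array([314.6, 278. ]), array([313.2, 244.5])]
```

View pics/w3c.png

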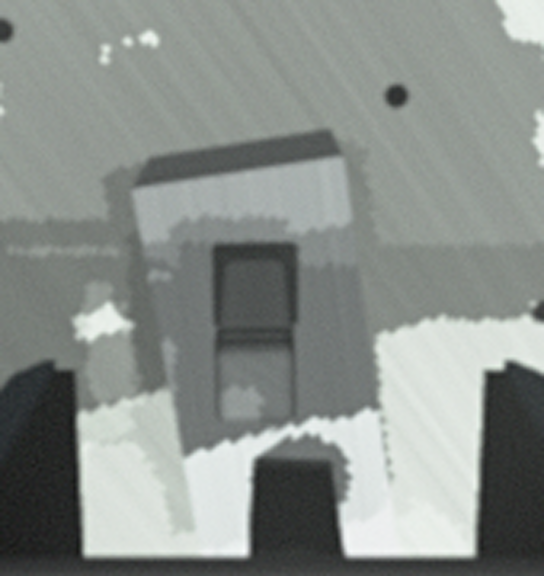

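```bash
cat >> h.py <<'E'
from scipy.spatial.transform import Rotation as Ro
def st(target=None,yaw=None):
    s=monitor.state();p=np.array(s['ee_pos']);r=np.array(s['ee_rot'])
    print('t',round(s['time_s'],2),'p',np.round(p,1),'r',np.round(r,2),'F',np.round(s['force'],1),'M',np.round(s['torque'],2),'w',round(s['gripper_width'],1))
    if target is not None: print('  d cm',np.round((np.array(target)-p)/10,3),end='')
    if yaw is not None:
        A=Ro.from_euler('xyz',r,degrees=True);B=Ro.from_euler('xyz',[180,0,yaw],degrees=True)
        print('  rot',np.round((B*A.inv()).as_rotvec(),4))
    return s
E
python3 - <<'E'
from h import *
np.set_printoptions(precision=1,suppress=True)
W=grab('wrist'); print(onz(W,(309.8,268.1),118))
st([547.2,-159.5,130],-35)
E
```

```text
[ 548.7 -158.9  118. ]
t 5.12 p [ 547.4 -165.   142. ] r [179.9  -1.3 -35.6] F [ 0.1 -0.5 -0.2] M [-0.  -0.1 -0. ] w 64.2
  d cm [-0.   0.5 -1.2]  rot [0. 0. 0.]
```

```bash
python3 -m creep '0.05 0.58 0 0.014 0.019 0.01 -0.4; 0.05 0.3 0 0.007 0.01 0 -0.4; 0 0 0 0 0 0 -0.4; 0 0 0 0 0 0 -0.4'
python3 -c "
from h import *
st([548,-159.3,130],-35)"
```

```text
time_s: 5.45
ee_pos: [549.4, -157.0, 144.9]
ee_rot: [180.0, 0.6, -35.1]
force: [-0.7, -0.2, 0.5]
gripper_width: 63.9
t 5.45 p [ 549.4 -157.   144.9] r [180.     0.58 -35.08] F [-0.7 -0.2  0.5] M [-0.01 -0.03 -0.  ] w 63.9
  d cm [-0.136 -0.226 -1.49 ]  rot [-0.0057 -0.0083  0.0014]
```

```bash
python3 -m creep '-0.13 -0.22 -1 -0.006 -0.008 0 -0.4; 0 0 -1 0 0 0 -0.4; 0 0 0 0 0 0 -0.4; 0 0 0 0 0 0 -0.4'
python3 -c "
from h import *
st([548,-159.3,130],-35)
W=grab('wrist');crop(W,230,400,150,330,3.2,'w4c.png')"
```

```text
time_s: 5.78
ee_pos: [548.7, -159.6, 125.0]
ee_rot: [-180.0, -0.2, -35.1]
force: [-0.1, 0.5, 0.2]
gripper_width: 63.9
t 5.78 p [ 548.7 -159.6  125. ] r [-179.99   -0.18  -35.09] F [-0.1  0.5  0.2] M [ 0.01 -0.07  0.02] w 63.9
  d cm [-0.067  0.035  0.496]  rot [0.0017 0.0026 0.0016]
```

View pics/w4c.png

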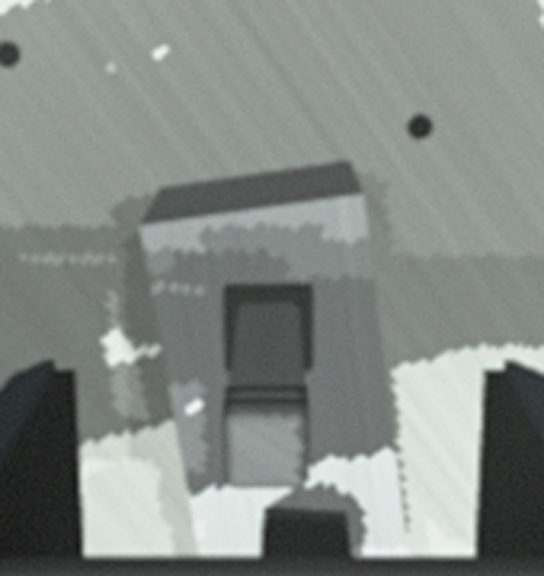

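```bash
python3 -c "
from h import *
W=grab('wrist');s=st([548,-159.3,84],-35);p=s['ee_pos'];print(onz(W,(313,288.6),118),proj(W,[p[0],p[1],118]))"
```

```text
t 5.88 p [ 548.7 -159.6  125.2] r [-179.99   -0.18  -35.09] F [-0.8 -0.4  0.1] M [-0.05 -0.07  0.03] w 63.9
  d cm [-0.075  0.033 -4.117]  rot [0.0017 0.0026 0.0015]
[ 548.17258052 -158.43261299  118.        ] [315.19236735 289.73592315]
```

```bash
python3 -m creep '-0.06 0.07 -1 0 0 0 -0.4; 0 0 -1 0 0 0 -0.4; 0 0 -1 0 0 0 -0.4; 0 0 -1 0 0 0 -0.4; 0 0 0 0 0 0 -0.4; 0 0 0 0 0 0 -0.4'
python3 -c "
from h import *
st([548,-158.8,81],-35)"
```

```text
time_s: 6.38
ee_pos: [548.1, -158.7, 81.0]
ee_rot: [-180.0, -0.2, -35.1]
force: [-0.3, 0.2, 0.1]
gripper_width: 63.9
t 6.38 p [ 548.1 -158.7   81. ] r [-179.98   -0.18  -35.08] F [-0.3  0.2  0.1] M [-0.05 -0.02 -0.01] w 63.9
  d cm [-0.01  -0.009 -0.004]  rot [0.0016 0.0028 0.0014]
```

```bash
python3 -m creep '0 0 0 0 0 0 0.4; 0 0 0 0 0 0 0.5; 0 0 0 0 0 0 0.6; 0 0 0 0 0 0 0.7; 0 0 0 0 0 0 1; 0 0 0 0 0 0 1; 0 0 0 0 0 0 1; 0 0 0 0 0 0 1' 15
python3 -m creep '0 0 0 0 0 0 1; 0 0 0 0 0 0 1; 0 0 0 0 0 0 1' 40
python3 -c "
from h import *
st([548,-158.8,81],-35)"
```

```text
time_s: 7.05
ee_pos: [549.0, -158.9, 82.3]
ee_rot: [-179.9, -0.3, -35.1]
force: [-3.0, 2.6, 0.9]
gripper_width: 14.0
time_s: 7.3
ee_pos: [548.8, -158.8, 82.3]
ee_rot: [-179.9, -0.3, -35.1]
force: [-0.1, 0.1, -0.4]
gripper_width: 13.5
t 7.3 p [ 548.8 -158.8   82.3] r [-179.94   -0.3   -35.09] F [-0.1  0.1 -0.4] M [ 0.   -0.01  0.01] w 13.5
  d cm [-0.084  0.004 -0.134]  rot [0.0021 0.0049 0.0015]
```

```bash
python3 -m creep '0 0 0.6 0 0 0 1; 0 0 1.2 0 0 0 1; 0 0 1.2 0 0 0 1; 0 0 1.2 0 0 0 1; 0 0 1.5 0 0 0 1; 0 0 1.5 0 0 0 1; 0 0 1.5 0 0 0 1; 0 0 0.5 0 0 0 1; 0 0 0 0 0 0 1; 0 0 0 0 0 0 1'
python3 -c "
from h import *
st([560,100,175],-16)
grab('side','s5.png'); W=grab('wrist','w5.png')"
```

```text
time_s: 8.13
ee_pos: [547.9, -158.8, 180.2]
ee_rot: [-180.0, -0.3, -35.1]
force: [-0.6, -0.1, -0.9]
gripper_width: 13.5
t 8.13 p [ 547.9 -158.8  180.2] r [-179.97   -0.28  -35.08] F [-0.6 -0.1 -0.9] M [-0.01 -0.01 -0.  ] w 13.5
  d cm [ 1.207 25.876 -0.522]  rot [0.0016 0.0047 0.333 ]
```

View pics/w5.png

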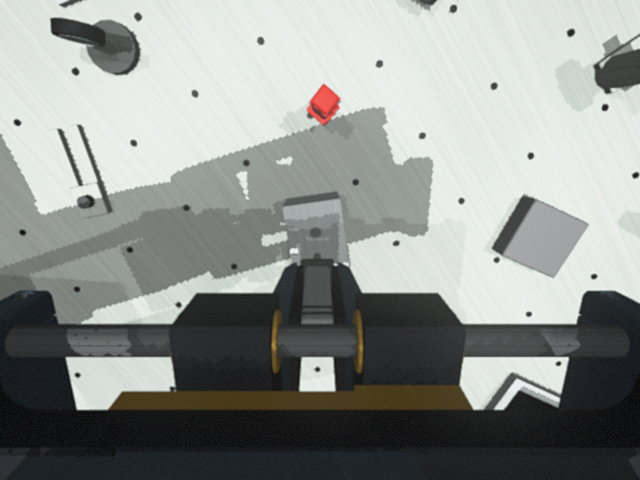

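View pics/s5.png

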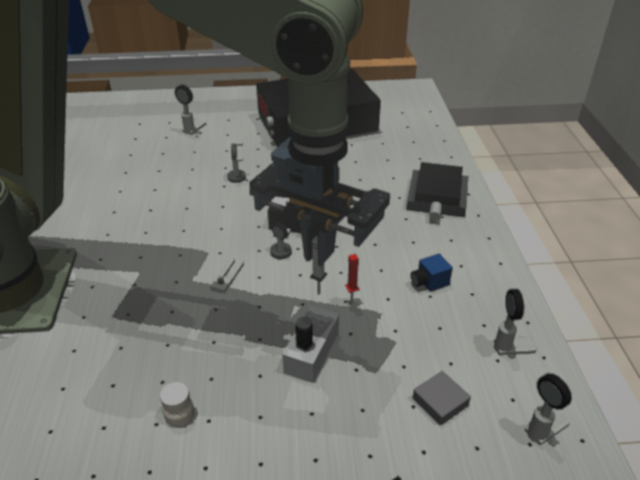

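The tool is held upright in the jaws and its hole is free at wrist pixel (315,233). The driver and red tool haven't moved.

```bash
python3 -c "
from h import *
np.set_printoptions(precision=1,suppress=True)
W=grab('wrist');crop(W,260,370,190,320,5,'w5c.png');s=st();p=np.array(s['ee_pos']);print(onz(W,(315,233),46),proj(W,p-[0,0,72.3]),proj(W,p-[0,0,36.3]))"
```

```text
t 8.28 p [ 547.4 -158.6  179.2] r [180.   -0.2 -35.1] F [-0.3 -0.3 -0.2] M [ 0. -0.  0.] w 13.6
[ 546.6 -159.9   46. ] [314.8 252.5] [314.6 270.4]
```

View pics/w5c.png

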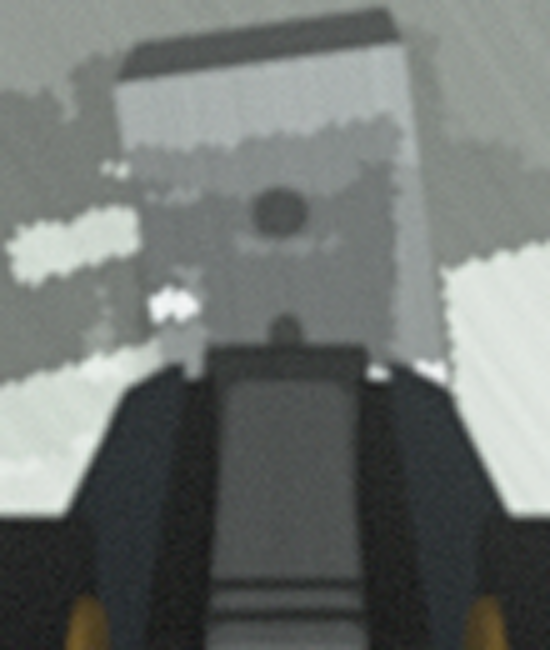

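```bash
python3 -m creep '-0.2 1.2 0 0 0 0.02 1; -0.4 2.4 0 0 0 0.03 1; -0.4 2.7 0 0 0 0.03 1; -0.4 2.7 0 0 0 0.03 1; -0.4 2.7 0 0 0 0.03 1; -0.4 2.7 0 0 0 0.03 1; -0.4 2.7 0 0 0 0.03 1; -0.4 2.7 0 0 0 0.03 1; -0.4 2.7 0 0 0 0.03 1; -0.4 2.5 0 0 0 0.03 1; -0.2 1.2 0 0 0 0.03 1; 0 0 0 0 0 0 1'
python3 -c "
from h import *
np.set_printoptions(precision=1,suppress=True)
st([505,120,175],-16)
W=grab('wrist','w6.png')
s=st();p=np.array(s['ee_pos']);print(proj(W,p-[0,0,72.3]))
for q in ['well','unit_way_out','filter_unit']:
    print(q,[(np.round(r['at']).tolist(),onz(W,r['at'],0 if q=='filter_unit' else 47),round(r['confidence'],2)) for r in models.mark_of('wrist',q)][:4])
"
```

```text
time_s: 9.28
ee_pos: [494.7, 121.5, 169.5]
ee_rot: [179.8, 1.0, -15.4]
force: [0.1, 0.6, -1.1]
gripper_width: 13.4
t 9.28 p [494.7 121.5 169.5] r [179.8   1.  -15.4] F [ 0.1  0.6 -1.1] M [-0.  -0.1  0. ] w 13.4
  d cm [ 1.  -0.1  0.5]  rot [-0. -0. -0.]
t 9.33 p [494.7 120.5 169.4] r [179.8   1.  -15.5] F [-0.7  0.7 -1.7] M [-0.  -0.1  0. ] w 14.1
[317.5 252.9]
well [([330.0, 179.0], array([516.2, 162.9,  47. ]), 0.82), ([342.0, 176.0], array([526.1, 162.5,  47. ]), 0.44)]
unit_way_out [([284.0, 178.0], array([480.5, 172.7,  47. ]), 0.91)]
filter_unit [([342.0, 177.0], array([527.2, 156.5,   0. ]), 0.89)]
```

View pics/w6.png

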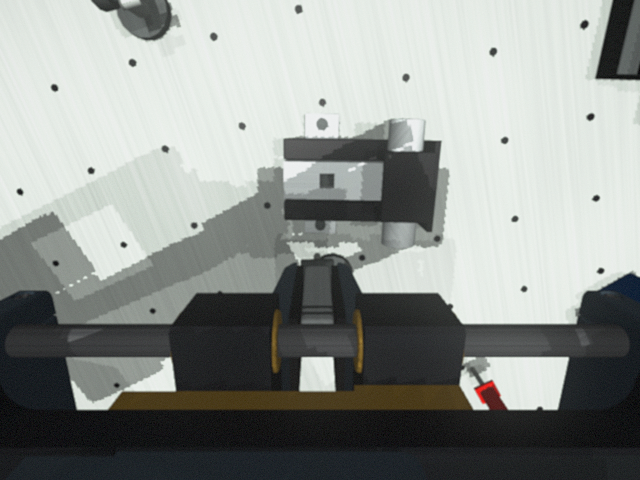

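```bash
python3 -c "
from h import *
np.set_printoptions(precision=2,suppress=True)
W=grab('wrist');crop(W,270,450,110,270,4,'w6c.png');s=st()
print(onz(W,(327,180.5),47))"
```

```text
t 9.53 p [496.2 117.9 170. ] r [179.74   0.87 -15.78] F [ 0.1 -0.5 -0.2] M [-0.02 -0.1   0.  ] w 13.5
[515.04 158.4   47.  ]
```

View pics/w6c.png

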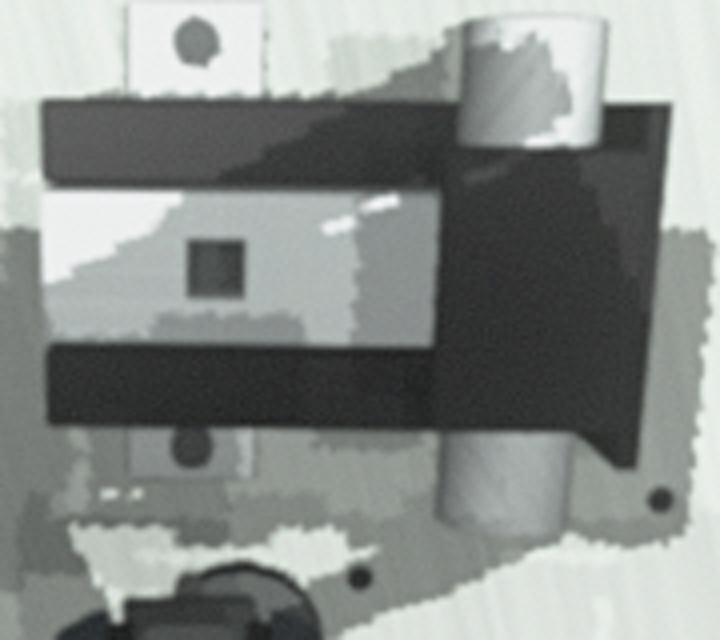

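```bash
python3 -c "
from h import *
np.set_printoptions(precision=2,suppress=True)
W=grab('wrist');s=st()
g=lambda x,y:(270+(x+.5)/4-.5,110+(y+.5)/4-.5)
print(onz(W,g(216,269),47))
a,b=[onz(W,g(*q),47) for q in [(48,187),(440,188)]];d=a-b;print(a,np.degrees(np.arctan2(d[1],d[0])))
a,b=[onz(W,g(*q),47) for q in [(48,347),(436,347)]];d=a-b;print(a,np.degrees(np.arctan2(d[1],d[0])))
"
```

```text
t 9.58 p [496.3 117.7 170.1] r [179.75   0.86 -15.81] F [-0.4 -0.5 -0.2] M [ 0.02 -0.05 -0.01] w 13.6
[513.44 161.67  47.  ]
[485.66 186.18  47.  ] 164.1342467836928
[476.17 155.74  47.  ] 164.36671133863626
```

```bash
python3 -c "
from h import *
st([514.2,162.5,150],-15.8)"
python3 -m creep '0.3 1 -0.3 0 0 0 1; 0.5 1.3 -0.5 0 0 0 1; 0.5 1.3 -0.5 0 0 0 1; 0.3 0.7 -0.5 0 0 0 1; 0 0 0 0 0 0 1; 0 0 0 0 0 0 1; 0 0 0 0 0 0 1'
python3 -c "
from h import *
st([514.2,162.5,140],-15.8)"
```

```text
t 9.58 p [496.3 117.7 170.1] r [179.75   0.86 -15.81] F [-0.4 -0.5 -0.2] M [ 0.02 -0.05 -0.01] w 13.6
  d cm [ 1.792  4.479 -2.007]  rot [ 0.0001 -0.0157  0.0001]
time_s: 10.17
ee_pos: [515.1, 163.8, 149.0]
ee_rot: [179.7, 0.9, -16.1]
force: [-0.6, -0.6, -0.7]
gripper_width: 14.1
t 10.17 p [515.1 163.8 149. ] r [179.73   0.9  -16.05] F [-0.6 -0.6 -0.7] M [-0.04 -0.09  0.03] w 14.1
  d cm [-0.086 -0.133 -0.901]  rot [ 0.0002 -0.0164  0.0044]
```

```bash
python3 -m creep '-0.09 -0.13 -0.6 0 -0.016 0.004 1; 0 0 -0.4 0 0 0 1; 0 0 0 0 0 0 1; 0 0 0 0 0 0 1; 0 0 0 0 0 0 1'
python3 -c "
from h import *
np.set_printoptions(precision=2,suppress=True)
W=grab('wrist','w7.png');crop(W,250,400,150,300,5,'w7c.png')
s=st([514.2,162.5,132],-15.8);p=np.array(s['ee_pos']);print('tip',proj(W,p-[0,0,72.3]),'well',proj(W,[514.2,162.5,47]))
grab('side','s7.png'); grab('top','t7.png')"
```

```text
time_s: 10.58
ee_pos: [514.1, 162.0, 139.1]
ee_rot: [180.0, 0.0, -15.8]
force: [-0.4, 0.2, 0.4]
gripper_width: 13.7
t 10.63 p [514.2 162.  139.2] r [179.97  -0.01 -15.84] F [-0.8 -0.6 -0. ] M [ 0.04 -0.05  0.  ] w 13.7
  d cm [-0.    0.05 -0.72]  rot [ 0. -0.  0.]
tip [315.45 252.01] well [315.31 243.45]
```

View pics/w7c.png

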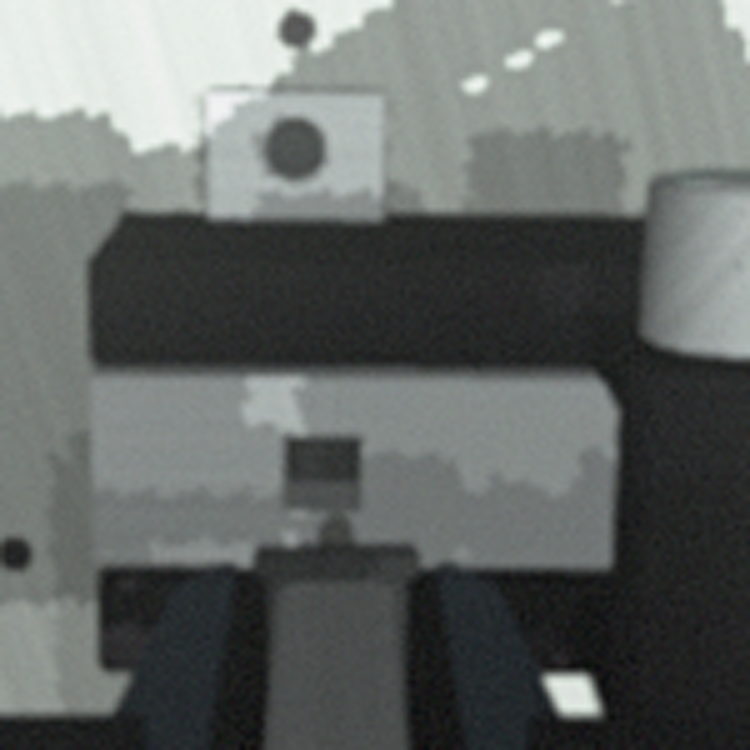

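View pics/s7.png

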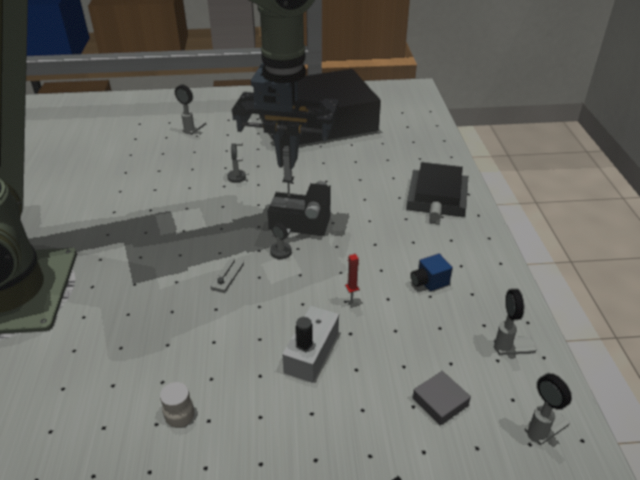

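```bash
python3 -m creep '-0.12 0.15 -0.5 0 0 0 1; 0 0 -0.5 0 0 0 1; 0 0 -0.3 0 0 0 1; 0 0 0 0 0 0 1; 0 0 0 0 0 0 1; 0 0 0 0 0 0 1'
python3 -c "
from h import *
np.set_printoptions(precision=2,suppress=True)
W=grab('wrist','w8.png');crop(W,270,370,200,280,7,'w8c.png')
s=st([513,163.5,124],-15.8);p=np.array(s['ee_pos']);print('tip',proj(W,p-[0,0,72.3]),'well',proj(W,[513,163.5,47]))
S=grab('side');crop(S,255,340,160,240,8,'s8c.png')"
```

```text
time_s: 11.23
ee_pos: [513.0, 163.7, 124.7]
ee_rot: [180.0, -0.0, -15.8]
force: [0.2, -0.6, -0.4]
gripper_width: 13.8
t 11.28 p [513.1 163.7 124.8] r [179.98  -0.02 -15.85] F [-0.  -0.7 -1.7] M [ 0.03 -0.09 -0.01] w 14.2
  d cm [-0.01 -0.02 -0.08]  rot [0. 0. 0.]
tip [315.37 251.99] well [315.4  249.98]
```

View pics/w8c.png

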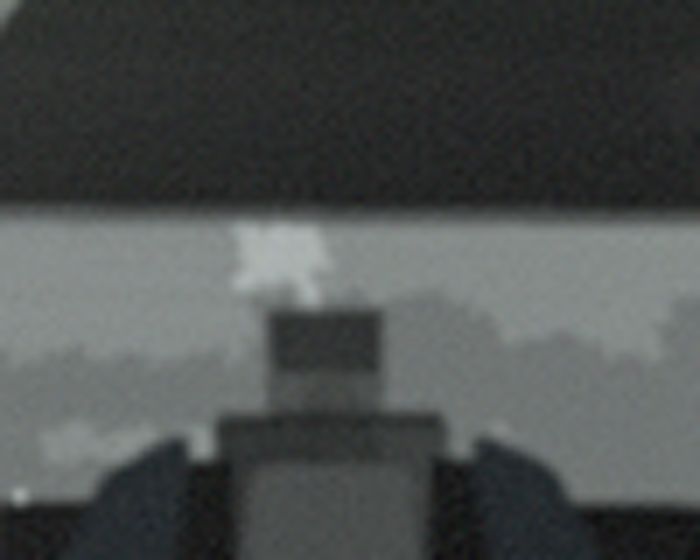

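View pics/s8c.png

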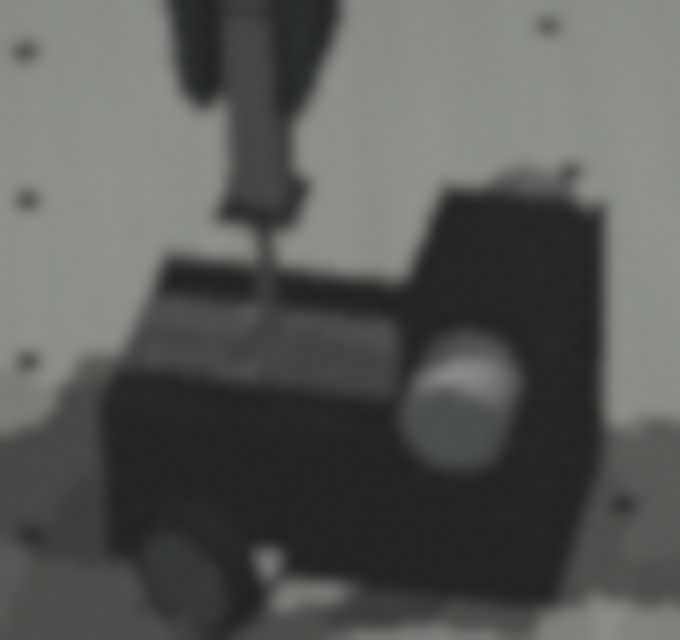

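```bash
python3 -c "
from h import *
W=grab('wrist');a=W['img'][235:270,300:335].astype(float).mean(2);np.set_printoptions(linewidth=200)
b=np.clip((a-30)*255/110,0,255).astype(np.uint8);cv2.imwrite('pics/w8d.png',cv2.resize(b,None,fx=16,fy=16,interpolation=0))
S=grab('side');b=np.clip(S['img'][185:212,270:305].astype(float)*2.2-40,0,255).astype(np.uint8)[:,:,::-1];cv2.imwrite('pics/s8d.png',cv2.resize(b,None,fx=18,fy=18,interpolation=0))
st()"
```

```text
t 11.43 p [513.2 163.7 125.1] r [ 1.800e+02 -5.000e-02 -1.585e+01] F [-0.5 -0.5 -1.1] M [-0.02 -0.05  0.01] w 13.5
```

View pics/w8d.png

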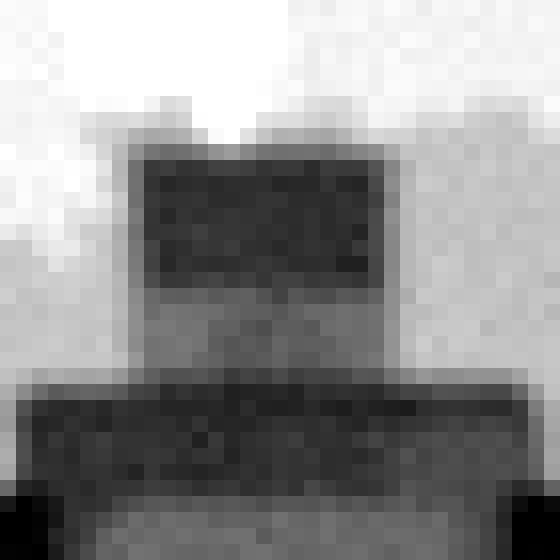

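View pics/s8d.png

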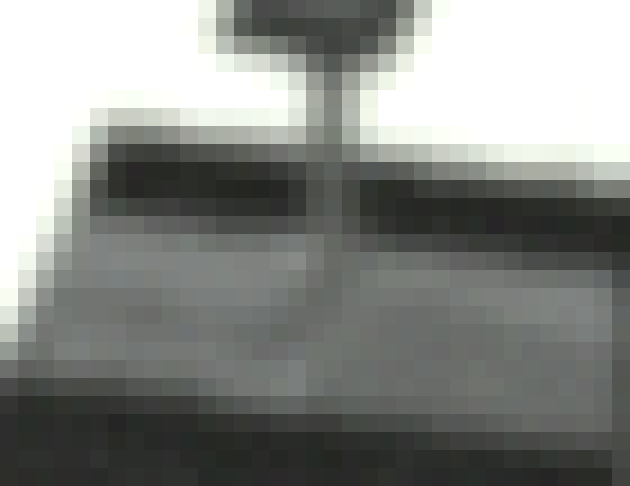

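```bash
python3 -c "
from h import *
W=grab('wrist');u=np.array([.272,.962,0])
c=np.array([513,163.5,47.])
for k in (0,7,10,13,16,20,23): print(k,proj(W,c+6*u-[0,0,k]))
print(proj(W,c))"
python3 -m creep '0 0 -0.2 0 0 0 1; 0 0 -0.2 0 0 0 1; 0 0 -0.2 0 0 0 1; 0 0 0 0 0 0 1; 0 0 0 0 0 0 1'
python3 -m creep '0 0 -0.2 0 0 0 1; 0 0 -0.2 0 0 0 1; 0 0 0 0 0 0 1'
```

```text
0 [315.01816708 242.03173344]
7 [315.05154422 239.4133869 ]
10 [315.06533456 238.33157213]
13 [315.07883068 237.27283888]
16 [315.09204187 236.23645625]
20 [315.10922898 234.88817408]
23 [315.12180947 233.90126911]
[315.03630855 250.03088294]
time_s: 11.9
ee_pos: [513.4, 163.7, 118.7]
ee_rot: [-180.0, -0.1, -15.9]
force: [-0.4, 0.2, 0.3]
gripper_width: 13.8
time_s: 12.15
ee_pos: [513.4, 163.8, 114.3]
ee_rot: [-180.0, -0.1, -15.9]
force: [0.2, 0.8, -0.6]
gripper_width: 13.8
```

```bash
python3 -m creep '0 0 -0.1 0 0 0 1; 0 0 -0.1 0 0 0 1; 0 0 -0.1 0 0 0 1; 0 0 0 0 0 0 1'
python3 -m creep '0 0 -0.1 0 0 0 1; 0 0 -0.1 0 0 0 1; 0 0 0 0 0 0 1'
python3 -m creep '0 0 -0.1 0 0 0 1; 0 0 -0.1 0 0 0 1; 0 0 0 0 0 0 1'
```

```text
time_s: 12.48
ee_pos: [513.3, 163.7, 110.9]
ee_rot: [-180.0, -0.1, -15.9]
force: [-0.1, 0.6, -1.0]
gripper_width: 13.5
time_s: 12.73
ee_pos: [513.4, 163.7, 108.7]
ee_rot: [-180.0, -0.1, -15.9]
force: [0.6, 0.1, -1.6]
gripper_width: 13.6
time_s: 12.98
ee_pos: [513.4, 163.8, 106.6]
ee_rot: [-180.0, -0.1, -15.9]
force: [-0.5, -0.1, -0.5]
gripper_width: 13.4
```

```bash
python3 -m creep '0 0 -0.1 0 0 0 1; 0 0 -0.1 0 0 0 1; 0 0 0 0 0 0 1'
python3 -m creep '0 0 -0.1 0 0 0 1; 0 0 -0.1 0 0 0 1; 0 0 0 0 0 0 1'
python3 -m creep '0 0 -0.1 0 0 0 1; 0 0 0 0 0 0 1'
python3 -m creep '0 0 -0.1 0 0 0 1; 0 0 0 0 0 0 1'
```

```text
time_s: 13.23
ee_pos: [513.4, 163.8, 104.3]
ee_rot: [-180.0, -0.1, -15.9]
force: [-0.4, 0.1, -1.0]
gripper_width: 13.6
time_s: 13.48
ee_pos: [513.6, 163.8, 102.9]
ee_rot: [-180.0, -0.1, -15.9]
force: [-1.1, 0.3, 2.6]
gripper_width: 14.1
time_s: 13.65
ee_pos: [513.6, 163.9, 102.4]
ee_rot: [-180.0, -0.1, -15.9]
force: [-0.8, -0.1, 2.7]
gripper_width: 13.8
time_s: 13.82
ee_pos: [513.6, 163.9, 101.7]
ee_rot: [-179.9, -0.1, -15.9]
force: [-1.4, -0.5, 3.1]
gripper_width: 13.6
```

```bash
python3 -m creep '0 0 -0.12 0 0 0 1; 0 0 -0.12 0 0 0 1; 0 0 0 0 0 0 1'
python3 -m creep '0 0 -0.12 0 0 0 1; 0 0 -0.12 0 0 0 1; 0 0 0 0 0 0 1'
```

```text
time_s: 14.07
ee_pos: [513.6, 163.9, 99.6]
ee_rot: [-179.9, -0.1, -15.9]
force: [-1.4, -0.7, 5.2]
gripper_width: 13.6
time_s: 14.32
ee_pos: [513.6, 163.9, 97.8]
ee_rot: [-179.9, -0.2, -15.9]
force: [-1.6, 0.7, 5.2]
gripper_width: 13.8
```

```bash
python3 -m creep '0 0 -0.07 0 0 0 1; 0 0 0 0 0 0 1'
python3 -m creep '0 0 -0.05 0 0 0 1; 0 0 0 0 0 0 1'
```

```text
time_s: 14.48
ee_pos: [513.6, 163.9, 97.8]
ee_rot: [-179.9, -0.2, -15.9]
force: [-2.1, -0.3, 6.3]
gripper_width: 13.6
time_s: 14.65
ee_pos: [513.6, 163.9, 97.9]
ee_rot: [-179.9, -0.2, -15.9]
force: [-1.5, 0.5, 5.8]
gripper_width: 13.7
```

```bash
python3 -m creep '-0.1 0.03 -0.06 0 0 0 1; -0.1 0.03 -0.06 0 0 0 1; -0.1 0.03 -0.06 0 0 0 1; -0.1 0.03 -0.06 0 0 0 1'
python3 -m creep '-0.1 0.03 -0.06 0 0 0 1; -0.1 0.03 -0.06 0 0 0 1'
python3 -c "
from h import *
st(None,-15.85)"
```

```text
time_s: 14.98
ee_pos: [512.8, 164.2, 97.7]
ee_rot: [-179.9, -0.7, -15.8]
force: [-0.9, -2.2, 6.7]
gripper_width: 13.9
time_s: 15.15
ee_pos: [512.5, 164.3, 97.6]
ee_rot: [-179.9, -0.9, -15.7]
force: [-0.3, -1.6, 5.5]
gripper_width: 13.6
t 15.15 p [512.5 164.3  97.6] r [-179.86   -0.91  -15.7 ] F [-0.3 -1.6  5.5] M [-0.46  0.09  0.03] w 13.6
  rot [ 0.0019  0.016  -0.0026]
```

```bash
python3 -m creep '-0.2 0.057 -0.06 0 0.016 0 1; -0.2 0.057 -0.06 0 0.01 0 1; -0.2 0.057 -0.06 0 0.005 0 1'
python3 -c "
from h import *
st(None,-15.85)"
```

```text
time_s: 15.4
ee_pos: [512.2, 165.0, 98.2]
ee_rot: [179.8, 0.0, -15.5]
force: [1.8, -1.6, 4.9]
gripper_width: 13.8
t 15.4 p [512.2 165.   98.2] r [ 1.7978e+02  2.0000e-02 -1.5540e+01] F [ 1.8 -1.6  4.9] M [-0.71 -0.46  0.07] w 13.8
  rot [ 0.0037 -0.0014 -0.0054]
```

```bash
python3 -m creep '-0.25 0.05 -0.1 0 0 0 1; -0.25 0.05 -0.1 0 0 0 1; -0.25 0.05 -0.08 0 0 0 1'
python3 -c "
from h import *
st(None,-15.85)"
```

```text
time_s: 15.65
ee_pos: [511.2, 165.1, 97.7]
ee_rot: [179.9, -0.8, -15.4]
force: [2.0, -2.5, 6.5]
gripper_width: 13.8
t 15.65 p [511.2 165.1  97.7] r [179.87  -0.82 -15.39] F [ 2.  -2.5  6.5] M [-0.71 -0.46 -0.04] w 13.8
  rot [ 0.006   0.0133 -0.0081]
```

```bash
python3 -c "
from h import *
W=grab('wrist','w9.png');crop(W,230,400,180,330,4.6,'w9c.png')
st()"
```

```text
t 15.7 p [510.9 165.1  97.6] r [179.87  -0.83 -15.38] F [ 1.4 -2.1  5.8] M [-0.74 -0.53 -0.  ] w 13.5
```

View pics/w9c.png

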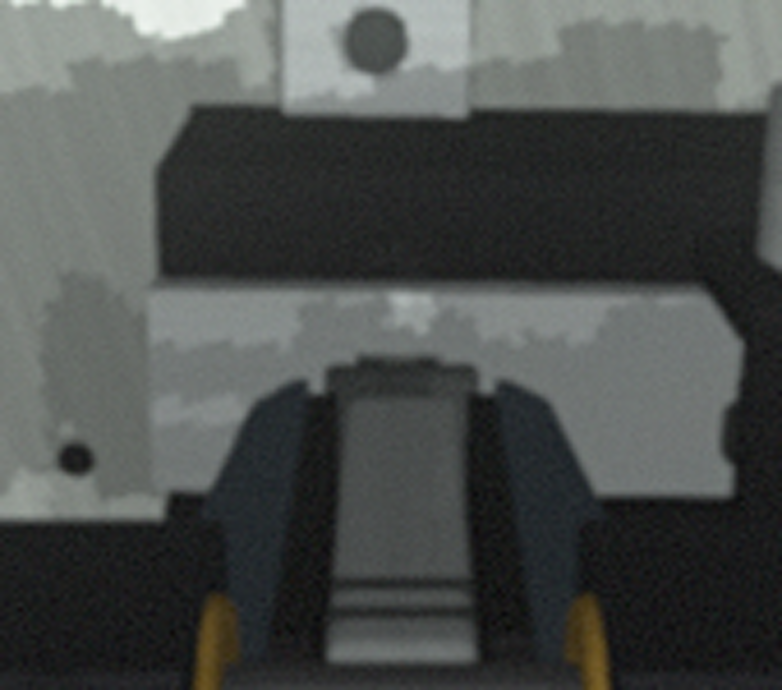

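```bash
python3 -m creep '-0.3 0.06 -0.1 0 0.012 -0.004 1; -0.3 0.06 -0.1 0 0.008 -0.004 1; -0.3 0.06 -0.1 0 0.008 0 1'
python3 -c "
from h import *
st(None,-15.85)"
python3 -m creep '-0.3 0.06 -0.1 0 0.008 0 1; -0.3 0.06 -0.1 0 0.008 0 1; -0.3 0.06 -0.1 0 0.008 0 1'
python3 -c "
from h import *
st(None,-15.85)"
```

```text
time_s: 15.95
ee_pos: [509.2, 166.0, 97.6]
ee_rot: [179.6, -0.3, -15.7]
force: [2.5, -3.5, 6.4]
gripper_width: 13.8
t 15.95 p [509.2 166.   97.6] r [179.63  -0.25 -15.69] F [ 2.5 -3.5  6.4] M [-0.68 -0.6   0.01] w 13.8
  rot [ 0.0073  0.0025 -0.0028]
time_s: 16.2
ee_pos: [507.6, 166.8, 97.6]
ee_rot: [179.4, 0.1, -15.5]
force: [2.2, -2.1, 5.2]
gripper_width: 13.8
t 16.2 p [507.6 166.8  97.6] r [ 1.7944e+02  1.1000e-01 -1.5510e+01] F [ 2.2 -2.1  5.2] M [-0.7  -0.59 -0.01] w 13.8
  rot [ 0.0089 -0.0045 -0.0059]
```

```bash
python3 -m creep '-0.45 0.08 -0.1 0.006 0.002 -0.004 1; -0.45 0.08 -0.1 0.004 0.006 0 1; -0.45 0.08 -0.1 0.002 0.006 0 1; -0.45 0.08 -0.1 0.002 0.006 0 1'
python3 -c "
from h import *
st(None,-15.85)"
```

```text
time_s: 16.53
ee_pos: [499.8, 168.1, 97.7]
ee_rot: [-179.9, 0.1, -15.5]
force: [1.6, -2.3, 5.6]
gripper_width: 13.4
t 16.53 p [499.8 168.1  97.7] r [-1.7988e+02  7.0000e-02 -1.5500e+01] F [ 1.6 -2.3  5.6] M [-0.69 -0.58  0.01] w 13.4
  rot [-0.0024 -0.0005 -0.0062]
```

```bash
python3 -m creep '-0.45 0.12 -0.1 0 0.004 -0.004 1; -0.45 0.12 -0.1 0 0.005 0 1; -0.45 0.12 -0.1 0 0.005 0 1; -0.45 0.12 -0.1 0 0.005 0 1'
python3 -c "
from h import *
st(None,-15.85)"
```

```text
time_s: 16.87
ee_pos: [491.3, 170.8, 97.6]
ee_rot: [-180.0, -0.2, -15.5]
force: [1.9, -2.8, 6.7]
gripper_width: 13.4
t 16.87 p [491.3 170.8  97.6] r [-179.99   -0.21  -15.5 ] F [ 1.9 -2.8  6.7] M [-0.85 -0.53  0.02] w 13.4
  rot [ 0.0008  0.0036 -0.0061]
```

```bash
python3 -m creep '-0.42 0.11 -0.1 0 0.006 -0.004 1; -0.42 0.11 -0.1 0 0.006 0 1; -0.42 0.11 -0.1 0 0.006 0 1; -0.42 0.11 -0.1 0 0.006 0 1'
python3 -c "
from h import *
st(None,-15.85)"
```

```text
time_s: 17.2
ee_pos: [483.8, 173.3, 97.6]
ee_rot: [179.8, -0.2, -15.5]
force: [2.1, -3.8, 6.6]
gripper_width: 13.6
t 17.2 p [483.8 173.3  97.6] r [179.8   -0.18 -15.47] F [ 2.1 -3.8  6.6] M [-0.86 -0.56 -0.03] w 13.6
  rot [ 0.0042  0.0021 -0.0067]
```

```bash
python3 -m creep '-0.38 0.08 -0.1 0.003 0.006 -0.004 1; -0.38 0.08 -0.1 0.002 0.006 0 1; -0.38 0.08 -0.1 0 0.006 0 1'
python3 -c "
from h import *
st(None,-15.85)"
python3 -m creep '-0.35 0.08 -0.1 0.002 0.006 0 1; -0.35 0.08 -0.1 0 0.006 0 1; -0.35 0.08 -0.1 0 0.006 0 1'
python3 -c "
from h import *
st(None,-15.85)"
```

```text
time_s: 17.45
ee_pos: [479.2, 174.4, 97.6]
ee_rot: [179.9, -0.1, -15.5]
force: [2.6, -1.9, 7.1]
gripper_width: 13.5
t 17.45 p [479.2 174.4  97.6] r [ 1.7992e+02 -7.0000e-02 -1.5480e+01] F [ 2.6 -1.9  7.1] M [-0.79 -0.58  0.01] w 13.5
  rot [ 0.0016  0.0008 -0.0064]
time_s: 17.7
ee_pos: [476.7, 176.1, 97.6]
ee_rot: [-180.0, -0.1, -15.3]
force: [2.5, -2.6, 5.2]
gripper_width: 13.9
t 17.7 p [476.7 176.1  97.6] r [-1.7999e+02 -1.1000e-01 -1.5290e+01] F [ 2.5 -2.6  5.2] M [-0.66 -0.64 -0.01] w 13.9
  rot [ 0.0003  0.0018 -0.0097]
```

```bash
python3 -m creep '-0.35 0.08 -0.1 0 0.004 -0.005 1; -0.35 0.08 -0.1 0 0.004 0 1; -0.35 0.08 -0.1 0 0.004 0 1'
python3 -c "
from h import *
st(None,-15.85)"
python3 -m creep '-0.35 0.08 -0.1 0 0.006 0 1; -0.35 0.08 -0.1 0 0.006 0 1; -0.35 0.08 -0.1 0 0.006 0 1'
python3 -c "
from h import *
st(None,-15.85); W=grab('wrist','w10.png');grab('side','s10.png');grab('top','t10.png');st()"
```

```text
time_s: 17.95
ee_pos: [474.6, 177.8, 97.6]
ee_rot: [-179.9, -0.5, -15.4]
force: [4.0, -3.3, 6.5]
gripper_width: 13.5
t 17.95 p [474.6 177.8  97.6] r [-179.92   -0.54  -15.4 ] F [ 4.  -3.3  6.5] M [-0.95 -0.94 -0.04] w 13.5
  rot [ 0.0012  0.0095 -0.0079]
time_s: 18.2
ee_pos: [474.1, 178.1, 97.6]
ee_rot: [179.9, -0.9, -15.0]
force: [4.1, -4.5, 5.2]
gripper_width: 13.8
t 18.2 p [474.1 178.1  97.6] r [179.95  -0.92 -15.05] F [ 4.1 -4.5  5.2] M [-1.13 -1.16 -0.01] w 13.8
  rot [ 0.0051  0.0152 -0.014 ]
t 18.35 p [474.2 178.2  97.6] r [179.95  -0.92 -15.05] F [ 3.8 -3.6  4.5] M [-1.19 -1.11  0.01] w 13.8
```

View pics/w10.png

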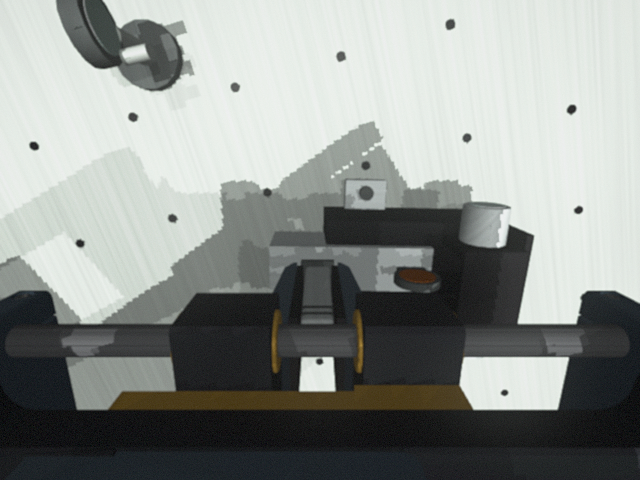

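```bash
python3 -c "
from h import *
W=grab('wrist');crop(W,250,450,190,310,4,'w10c.png')
ux=np.array([-.962,.272,0])
T=grab('top');crop(T,220,330,200,300,7,'t10c.png')
S=grab('side');crop(S,230,350,150,260,6,'s10c.png')
st()"
```

```text
t 18.5 p [474.2 178.2  97.6] r [179.95  -0.91 -15.06] F [ 3.5 -4.8  4.6] M [-1.14 -1.09 -0.02] w 13.5
```

View pics/w10c.png

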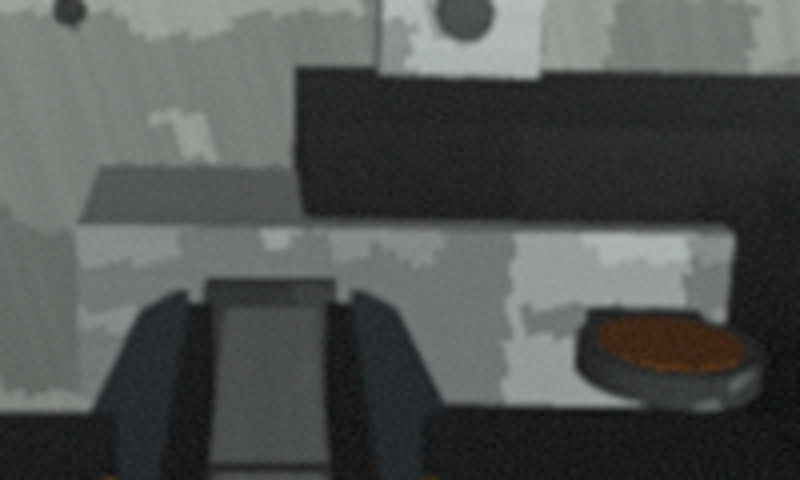

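View pics/s10c.png

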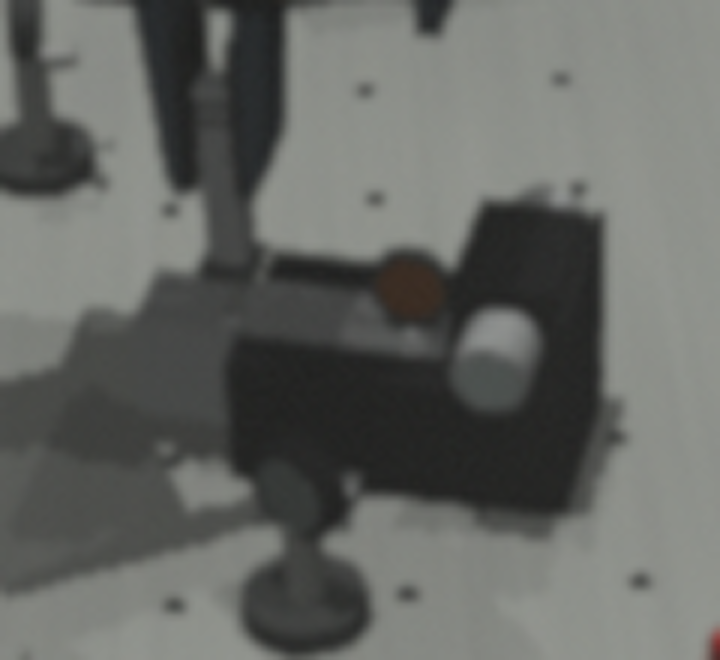

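```bash
python3 -c "
from h import *
W=grab('wrist');np.set_printoptions(precision=1,suppress=True)
ux=np.array([-.962,.272,0])
g=lambda x,y:(250+(x+.5)/4-.5,190+(y+.5)/4-.5)
a=onz(W,g(78,226),47);b=onz(W,g(306,219),48);print(a,b,(a-b)@ux)
st()"
```

```text
[449.4 196.1  47. ] [484.8 187.9  48. ] 36.29015489541518
t 18.55 p [474.1 178.2  97.6] r [179.9  -0.9 -15.1] F [ 4.5 -3.8  4.9] M [-1.2 -1.1  0. ] w 13.7
```

```bash
python3 -m creep '-0.45 0.09 -0.1 -0.003 0.015 -0.012 1; -0.45 0.09 -0.1 0 0.01 0 1; -0.3 0.05 -0.1 0 0 0 1'
python3 -c "
from h import *
st(None,-15.85)"
```

```text
time_s: 18.8
ee_pos: [474.3, 178.6, 97.7]
ee_rot: [179.6, -1.1, -15.5]
force: [0.7, -2.3, 7.0]
gripper_width: 14.0
t 18.8 p [474.3 178.6  97.7] r [179.64  -1.11 -15.45] F [ 0.7 -2.3  7. ] M [-0.73 -0.29 -0.04] w 14.0
  rot [ 0.0112  0.0169 -0.0068]
```

```bash
python3 -m creep '0 0 0.1 0 0 0 1; 0 0 0.3 0.003 0.005 0 1; 0 0 0.3 0.003 0.005 0 1; 0 0 0.3 0 0 0 1; 0 0 0 0 0 0 1'
python3 -c "
from h import *
st(None,-15.85)"
```

```text
time_s: 19.22
ee_pos: [475.1, 178.4, 107.7]
ee_rot: [179.9, -0.5, -15.5]
force: [0.4, 0.2, -0.5]
gripper_width: 14.0
t 19.22 p [475.1 178.4 107.7] r [179.87  -0.47 -15.47] F [ 0.4  0.2 -0.5] M [-0.02 -0.05 -0.  ] w 14.0
  rot [ 0.0044  0.0072 -0.0067]
```

```bash
python3 -m creep '0.12 -0.03 0.3 0.004 0.007 0 1; 0 0 0.8 0 0 0 1; 0 0 1 0 0 0 1; 0 0 1.2 0 0 0 1; 0 0 1.2 0 0 0 1; 0 0 1.4 0 0 0 1; 0 0 1 0 0 0 1; 0 0 0.4 0 0 0 1; 0 0 0 0 0 0 1; 0 0 0 0 0 0 1'
python3 -c "
from h import *
st(None,-35.1); W=grab('wrist','w11.png');crop(W,240,440,170,320,4,'w11c.png');S=grab('side');crop(S,230,350,110,260,4,'s11c.png');
s=st();p=np.array(s['ee_pos']);print(proj(W,p-[0,0,72.3]))"
```

```text
time_s: 20.05
ee_pos: [473.9, 178.8, 187.6]
ee_rot: [-180.0, 0.3, -15.5]
force: [-0.1, -0.3, -0.5]
gripper_width: 13.4
t 20.05 p [473.9 178.8 187.6] r [-179.97    0.3   -15.5 ] F [-0.1 -0.3 -0.5] M [ 0.   -0.14  0.05] w 13.4
  rot [-0.0028 -0.0045 -0.3421]
t 20.15 p [473.7 178.7 187. ] r [179.99   0.35 -15.5 ] F [-0.1  0.9 -1. ] M [-0.02 -0.09  0.06] w 13.9
[315.63075374 252.08509234]
```

View pics/w11c.png

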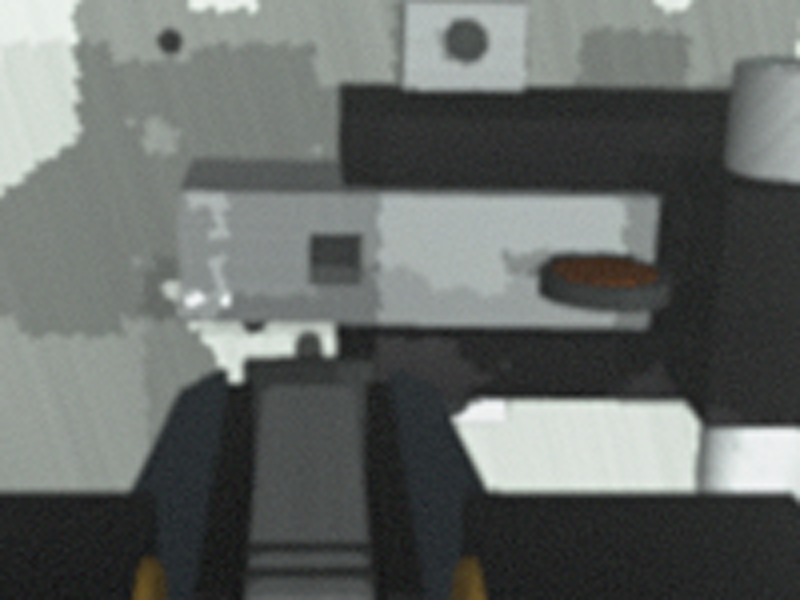

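View pics/s11c.png

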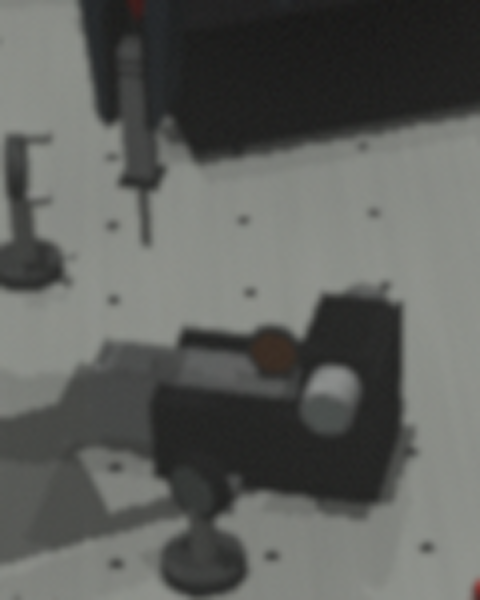

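```bash
python3 -m creep '0.3 -1.3 0 0 0 -0.02 1; 0.6 -2.6 0 0 0 -0.03 1; 0.65 -2.9 0 0 0 -0.03 1; 0.65 -2.9 0 0 0 -0.03 1; 0.65 -2.9 0 0 0 -0.03 1; 0.65 -2.9 0 0 0 -0.03 1; 0.65 -2.9 0 0 0 -0.03 1; 0.65 -2.9 0 0 0 -0.03 1; 0.65 -2.9 0 0 0 -0.03 1; 0.65 -2.9 0 0 0 -0.03 1; 0.5 -2 0 0 0 -0.03 1; 0.2 -1 0 0 0 -0.02 1'
python3 -m creep '0 0 0 0 0 0 1; 0 0 0 0 0 0 1; 0 0 0 0 0 0 1'
python3 -c "
from h import *
st([548.4,-158.8,160],-35.1)"
```

```text
time_s: 21.15
ee_pos: [536.9, -133.3, 177.3]
ee_rot: [179.6, 1.4, -35.5]
force: [-0.7, 0.6, -1.1]
gripper_width: 13.6
time_s: 21.4
ee_pos: [535.8, -133.9, 175.2]
ee_rot: [179.6, 1.7, -35.7]
force: [-0.9, 0.1, -0.4]
gripper_width: 13.8
t 21.4 p [ 535.8 -133.9  175.2] r [179.59   1.68 -35.72] F [-0.9  0.1 -0.4] M [-0.01 -0.08 -0.01] w 13.8
  d cm [ 1.258 -2.491 -1.52 ]  rot [-0.011  -0.028   0.0108]
```

```bash
python3 -m creep '0.6 -1.2 -0.5 -0.006 -0.014 0.006 1; 0.65 -1.3 -1 -0.006 -0.014 0.006 1; 0 0 -1 0 0 0 1; 0 0 0 0 0 0 1; 0 0 0 0 0 0 1; 0 0 0 0 0 0 1'
python3 -c "
from h import *
st([548.4,-158.8,140],-35.1)"
```

```text
time_s: 21.9
ee_pos: [549.4, -155.6, 149.1]
ee_rot: [-180.0, -0.2, -34.3]
force: [-0.2, -0.8, -0.2]
gripper_width: 13.5
t 21.9 p [ 549.4 -155.6  149.1] r [-179.98   -0.24  -34.32] F [-0.2 -0.8 -0.2] M [ 0.02 -0.07  0.03] w 13.5
  d cm [-0.104 -0.322 -0.907]  rot [ 0.002   0.0037 -0.0135]
```

```bash
python3 -m creep '-0.1 -0.32 -0.7 0.002 0.004 -0.0135 1; 0 0 -0.5 0 0 0 1; 0 0 0 0 0 0 1; 0 0 0 0 0 0 1; 0 0 0 0 0 0 1'
python3 -c "
from h import *
W=grab('wrist');crop(W,260,370,190,290,6,'w12c.png')
s=st([548.4,-158.8,124],-35.1);p=np.array(s['ee_pos']);print(proj(W,p-[0,0,72.3]),proj(W,[548.6,-158.8,46]))
S=grab('side');crop(S,270,370,230,380,5,'s12c.png')"
```

```text
time_s: 22.32
ee_pos: [549.1, -158.3, 137.2]
ee_rot: [-180.0, -0.1, -35.1]
force: [0.2, -1.0, -0.8]
gripper_width: 14.0
t 22.37 p [ 549.1 -158.4  137.3] r [-1.7997e+02 -1.1000e-01 -3.5060e+01] F [ 0.4 -0.9 -0.1] M [-0.03 -0.04 -0.  ] w 13.7
  d cm [-0.074 -0.045 -1.331]  rot [ 0.0007  0.002  -0.0007]
[315.22768885 252.61966639] [315.04129531 245.87288907]
```

View pics/w12c.png

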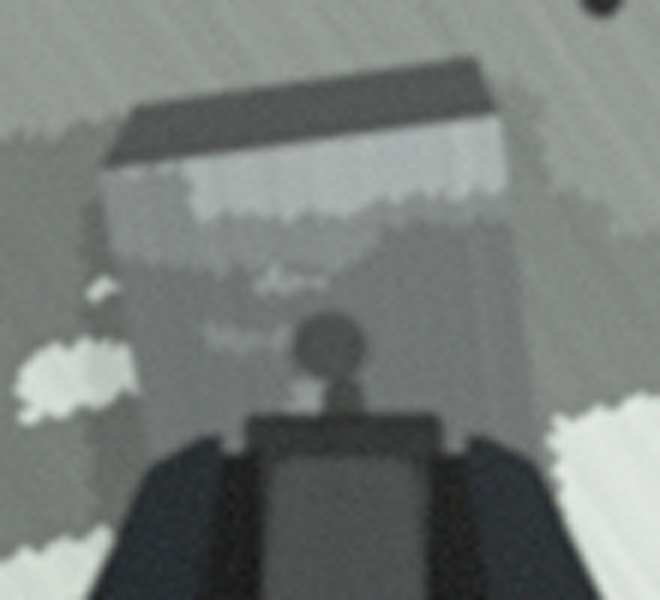

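View pics/s12c.png

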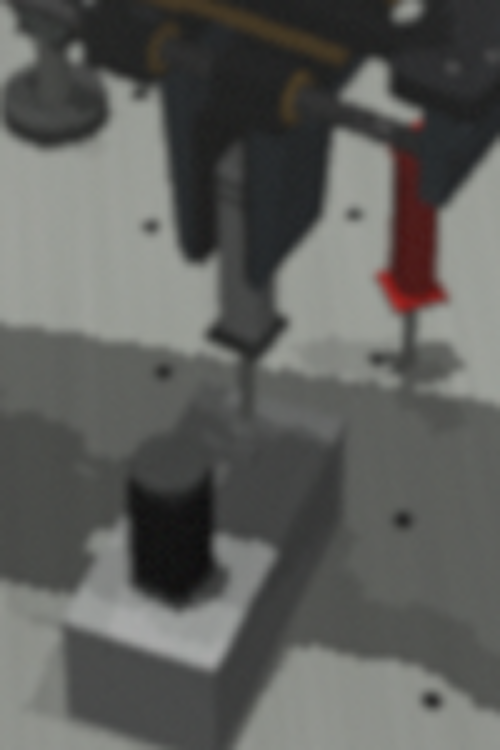

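```bash
python3 -m creep '-0.09 0.06 -0.4 0 0 0 1; 0 0 -0.5 0 0 0 1; 0 0 -0.4 0 0 0 1; 0 0 0 0 0 0 1; 0 0 0 0 0 0 1; 0 0 0 0 0 0 1'
python3 -c "
from h import *
W=grab('wrist');a=W['img'][230:270,290:345].astype(float).mean(2)
b=np.clip((a-20)*255/130,0,255).astype(np.uint8);cv2.imwrite('pics/w13d.png',cv2.resize(b,None,fx=13,fy=13,interpolation=0))
s=st([548.2,-157.9,119],-35.1);p=np.array(s['ee_pos']);print(proj(W,p-[0,0,72.3]),proj(W,[548.2,-157.9,46]))"
```

```text
time_s: 22.92
ee_pos: [548.1, -157.7, 123.1]
ee_rot: [-180.0, -0.1, -35.1]
force: [0.0, 0.3, 0.8]
gripper_width: 14.0
t 22.97 p [ 548.2 -157.7  123.2] r [-1.7996e+02 -1.4000e-01 -3.5060e+01] F [ 0.1 -0.7 -0.9] M [-0.01  0.01 -0.06] w 13.9
  d cm [ 0.002 -0.022 -0.417]  rot [ 0.0008  0.0024 -0.0007]
[315.11548461 252.63010627] [315.33082538 250.8088178 ]
```

View pics/w13d.png

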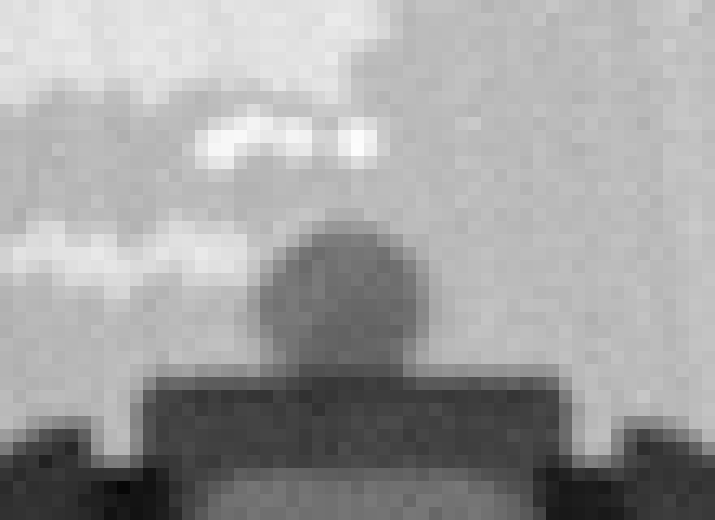

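```bash
python3 -m creep '0.015 0.075 -0.1 0 0 0 1; 0 0 -0.15 0 0 0 1; 0 0 0 0 0 0 1; 0 0 0 0 0 0 1'
python3 -m creep '0 0 -0.2 0 0 0 1; 0 0 -0.2 0 0 0 1; 0 0 0 0 0 0 1; 0 0 0 0 0 0 1'
```

```text
time_s: 23.3
ee_pos: [548.7, -157.0, 120.9]
ee_rot: [-179.9, -0.2, -35.1]
force: [-0.6, 0.1, -0.9]
gripper_width: 13.8
time_s: 23.63
ee_pos: [548.8, -157.0, 116.5]
ee_rot: [-179.9, -0.2, -35.1]
force: [-0.0, 0.7, 0.1]
gripper_width: 13.9
```

```bash
python3 -m creep '0 0 -0.2 0 0 0 1; 0 0 -0.2 0 0 0 1; 0 0 -0.2 0 0 0 1; 0 0 0 0 0 0 1'
python3 -m creep '0 0 -0.3 0 0 0 1; 0 0 -0.3 0 0 0 1; 0 0 -0.3 0 0 0 1; 0 0 0 0 0 0 1'
python3 -c "
from h import *
st([548.4,-158,84],-35.1)"
```

```text
time_s: 23.97
ee_pos: [548.8, -157.0, 109.9]
ee_rot: [-179.9, -0.2, -35.1]
force: [0.2, -0.0, -1.1]
gripper_width: 13.5
time_s: 24.3
ee_pos: [548.7, -157.0, 99.8]
ee_rot: [-179.9, -0.2, -35.1]
force: [-1.1, 0.5, -0.4]
gripper_width: 13.9
t 24.3 p [ 548.7 -157.    99.8] r [-179.94   -0.2   -35.06] F [-1.1  0.5 -0.4] M [-0.   -0.08  0.  ] w 13.9
  d cm [-0.026 -0.101 -1.581]  rot [ 0.0011  0.0034 -0.0007]
```

Inside the hole with no force. I'll continue down to about TCP z 82, the height at which it was gripped.

```bash
python3 -m creep '0 0 -0.3 0 0 0 1; 0 0 -0.3 0 0 0 1; 0 0 -0.3 0 0 0 1; 0 0 -0.2 0 0 0 1; 0 0 0 0 0 0 1'
python3 -m creep '0 0 -0.2 0 0 0 1; 0 0 -0.15 0 0 0 1; 0 0 0 0 0 0 1'
python3 -m creep '0 0 -0.12 0 0 0 1; 0 0 -0.12 0 0 0 1; 0 0 0 0 0 0 1'
python3 -c "
from h import *
st([548.4,-158,82.3],-35.1)"
```

```text
time_s: 24.72
ee_pos: [548.6, -156.9, 87.3]
ee_rot: [-179.9, -0.2, -35.1]
force: [-0.2, 0.6, -1.1]
gripper_width: 13.5
time_s: 24.97
ee_pos: [548.6, -157.0, 83.4]
ee_rot: [-179.9, -0.2, -35.1]
force: [0.9, -0.2, -0.8]
gripper_width: 14.0
time_s: 25.22
ee_pos: [549.0, -157.1, 82.8]
ee_rot: [-179.9, -0.3, -35.1]
force: [0.7, -0.7, -1.0]
gripper_width: 13.8
t 25.22 p [ 549.  -157.1   82.8] r [-179.92   -0.25  -35.06] F [ 0.7 -0.7 -1. ] M [ 0.02 -0.01  0.05] w 13.8
  d cm [-0.064 -0.09  -0.047]  rot [ 0.0014  0.0044 -0.0007]
```

```bash
python3 -m creep '0 0 -0.1 0 0 0 1; 0 0 -0.1 0 0 0 1'
python3 -m creep '0 0 -0.1 0 0 0 1; 0 0 -0.1 0 0 0 1'
python3 -c "
from h import *
st([548.4,-158,82.3],-35.1)
S=grab('side');crop(S,270,370,230,380,5,'s14c.png');W=grab('wrist');crop(W,260,370,200,300,6,'w14c.png')"
```

```text
time_s: 25.38
ee_pos: [549.3, -157.2, 82.2]
ee_rot: [-179.9, -0.3, -35.1]
force: [-2.9, 1.9, 10.7]
gripper_width: 13.5
time_s: 25.55
ee_pos: [549.3, -157.2, 82.3]
ee_rot: [-179.9, -0.4, -35.1]
force: [-1.8, 0.9, 6.3]
gripper_width: 13.7
t 25.55 p [ 549.3 -157.2   82.3] r [-179.89   -0.35  -35.06] F [-1.8  0.9  6.3] M [ 0.16  0.5  -0.03] w 13.7
  d cm [-0.087 -0.081  0.003]  rot [ 0.002   0.0061 -0.0007]
```

View pics/s14c.png

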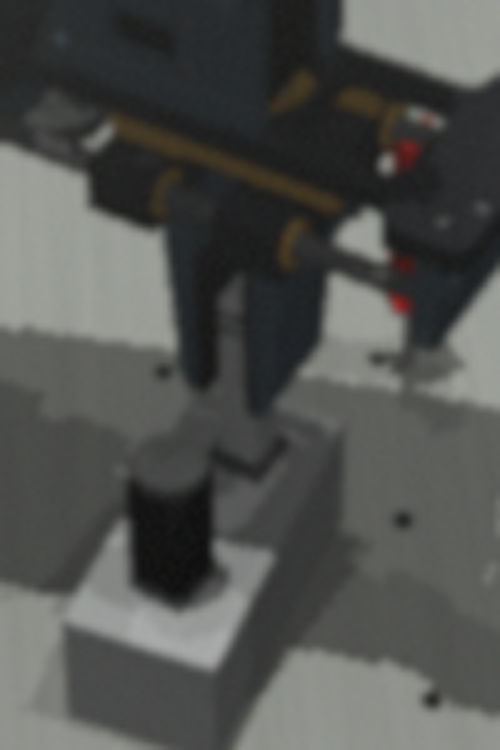

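View pics/w14c.png

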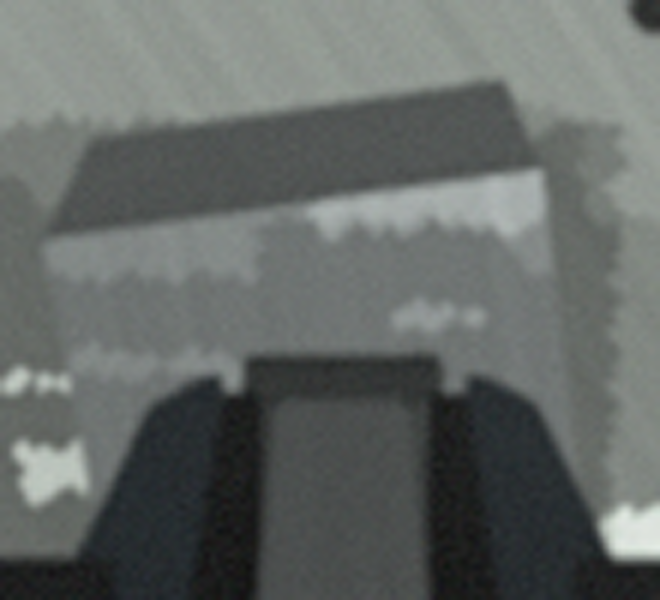

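```bash
python3 -m creep '0 0 0 0 0 0 1; 0 0 0 0 0 0 1' 8
python3 -m creep '0 0 0 0 0 0 0.65; 0 0 0 0 0 0 0.5; 0 0 0 0 0 0 0.2; 0 0 0 0 0 0 -0.1; 0 0 0 0 0 0 -0.4; 0 0 0 0 0 0 -0.4; 0 0 0 0 0 0 -0.4'
python3 -c "
from h import *
st([548.4,-158,82.3],-35.1)
W=grab('wrist');crop(W,230,400,150,330,3.2,'w15c.png');S=grab('side');crop(S,270,370,230,380,5,'s15c.png')"
```

```text
time_s: 25.82
ee_pos: [549.1, -157.2, 82.5]
ee_rot: [-179.9, -0.4, -35.1]
force: [-0.0, -0.6, -1.0]
gripper_width: 14.0
time_s: 26.4
ee_pos: [549.4, -157.2, 81.4]
ee_rot: [-179.9, -0.4, -35.1]
force: [-0.4, 0.1, 0.5]
gripper_width: 53.0
t 26.4 p [ 549.4 -157.2   81.4] r [-179.89   -0.36  -35.06] F [-0.4  0.1  0.5] M [-0.07 -0.03 -0.02] w 53.0
  d cm [-0.1   -0.077  0.093]  rot [ 0.002   0.0062 -0.0007]
```

View pics/w15c.png

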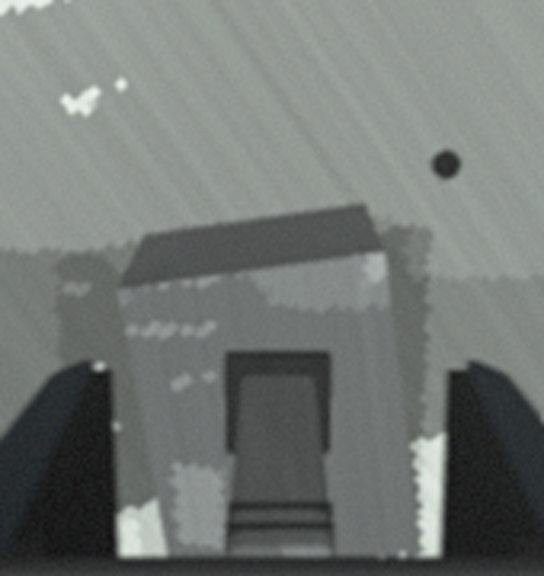

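View pics/s15c.png

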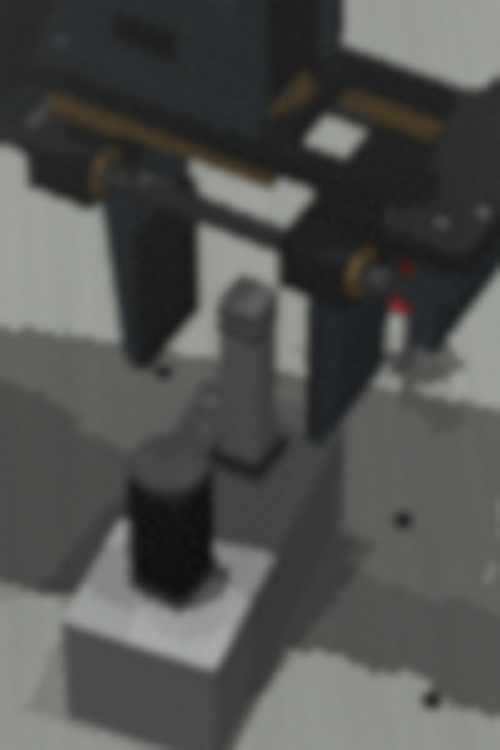

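The tool stands free and upright in the hole with its flange flat on the stand. Next I'll lift the open gripper straight up.

```bash
python3 -m creep '0 0 0.5 0 0 0 -0.4; 0 0 1 0 0 0 -0.4; 0 0 1.5 0 0 0 -0.4; 0 0 1.5 0 0 0 -0.4; 0 0 1.5 0 0 0 -0.4; 0 0 1.5 0 0 0 -0.4; 0 0 1.5 0 0 0 -0.4; 0 0 1.5 0 0 0 -0.4; 0 0 0.5 0 0 0 -0.4; 0 0 0 0 0 0 -0.4; 0 0 0 0 0 0 -0.4; 0 0 0 0 0 0 -0.4'
python3 -c "
from h import *
st(); grab('side','s16.png');T=grab('top','t16.png');S=grab('side');crop(S,220,400,170,400,2.5,'s16c.png');crop(T,220,480,190,300,3,'t16c.png');W=grab('wrist','w16.png')
crop(W,250,380,170,330,3.7,'w16c.png')"
```

```text
time_s: 27.5
ee_pos: [548.9, -157.1, 203.8]
ee_rot: [-179.8, -0.6, -35.1]
force: [0.2, 0.5, 0.4]
gripper_width: 63.7
t 27.5 p [ 548.9 -157.1  203.8] r [-179.8    -0.64  -35.06] F [0.2 0.5 0.4] M [-0.05 -0.07 -0.02] w 63.7
```

View pics/s16c.png

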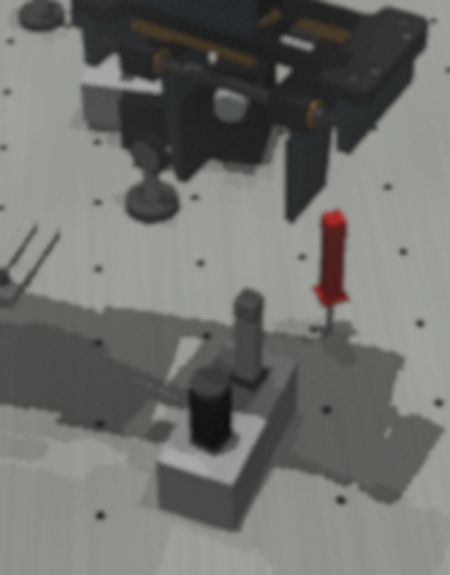

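View pics/w16c.png

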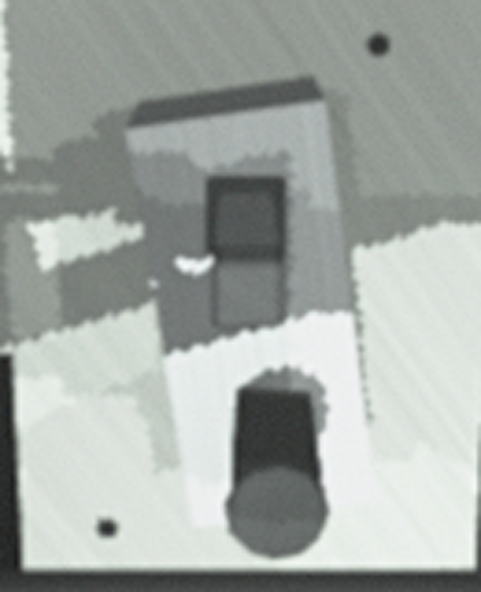

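View pics/t16.png

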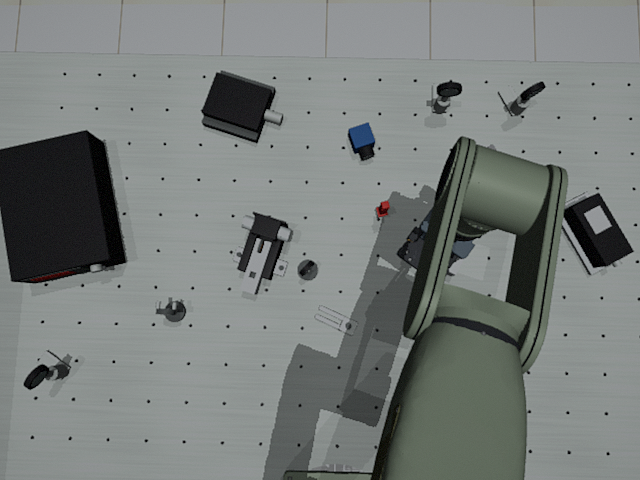

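```bash
python3 -c "
from h import *
T=grab('top');crop(T,225,325,205,305,6,'t17c.png');st()"
```

```text
t 27.75 p [ 548.8 -157.   203.2] r [-179.82   -0.57  -35.06] F [-0.6  0.2 -0.4] M [-0.04 -0.01  0.03] w 63.8
```

View pics/t17c.png

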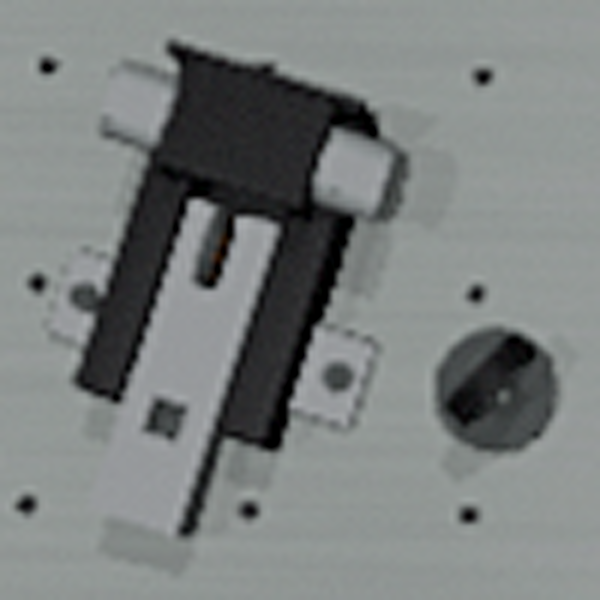

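```bash
python3 -c "
from h import *
job.job_done(); st()"
```

```text
the job is handed in; nothing more can be done
the job is handed in; nothing more can be done
```

The job is done and handed in at about 28 s of the 69 s allowed; the hand-in gives no verdict.

**What I did:** I took the aluminium pin tool from the stand and lowered its pin into the well. The button's face was about 16 mm down. I held it pressed about 5.5 mm (6–7 N) while pushing the slide out to its stop. Then I lifted the pin out and put the tool back in its hole.

**Last checks:**
- **Slide:** it measured 36.3 mm out in the wrist picture and about 35.5 mm in the final top view, against 36 mm for the stop. The last pushes moved it no further.
- **Forces:** readings at the unit stayed around 7–8 N in total. Seating the tool on the stand showed 10.7 N upward for a moment.
- **Pin tool:** it sits at the same height as when I gripped it (82.3 mm). It stands upright, with its flange flat on the stand and the gripper clear of it.
- **Rest of the bench:** in the last pictures the driver, red look-alike and lens mount are where they were. The arm hid the jar and the grey lens box in the last top view, so I did not recheck those two.

**What disagreed:** camera estimates of the tool, hole and well positions differed by 1–2 mm. I corrected for this by comparing the pin tip with the well or hole in the same picture. Many moves came out a few millimetres different from what I asked, so I corrected them from the measured pose.

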